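# Clamp a mended stone tablet in the bench press

### The arm

A 6-joint arm with a two-finger parallel gripper is mounted at the origin on a cart in front of the work surface, level with it; the furniture and walls round the work are solid. World frame = base frame: x ahead of the robot, y to its left, z up, the work surface at z = 0. Lengths are in mm, angles in rad, forces in N, time in s.
With the tool pointing down it reaches from about 325 to 750 mm from the base axis. Payload 7.6 kg.
Tool frame: the origin (TCP) lies at the very end of the fingers, on their centre line; the grasp point (between the pads) lies 19 mm behind it (pinch_z is the distance from the TCP to the grasp point, in mm); x points along the fingers, y is the direction in which the jaws open and shut, and the axes are right-handed (so a half turn about x gives the same grasp; the last joint's range is limited). The gripper opens to 85 mm and grips with 20 to 120 N. Pads are 22 mm wide; open, the fingers measure 114 mm over their backs; the gripper's body (76 mm by 85 mm) begins 54 mm behind the grasp point. The pads swing forward as they close: fully open they stand 13 mm farther back than shut.
Start: joints at [1.057, 0.052, 1.401, -0, 1.689, -0.07], TCP at [225.409, 474.169, 231.323] pointing down, gripper open.
Joint ranges: [-2.9, 2.9], [-0.91, 2.17], [0.12, 2.37], [-1.06, 4.2], [0.26, 2.73], [-2.93, 2.93]. Speed limits (rad/s): [2.57, 2.57, 3.01, 3.14, 3.14, 3.14].

### API

Orientations are given as a unit quaternion [x, y, z, w].
In Python, from station import * gives the robot as it stands.
- The arm moves only by the tool move_arm, never from a script. Its argument "rows" is a list of rows, each an object with "translation": the shift along the tool's x, y, z in m, a list of three; "yaw": the turn about the tool's x in degrees. In form: [{"translation": [dx, dy, dz], "yaw": yaw}, ...]. A call has 1 to 12 rows; each row is the pose to reach, as a shift and turn from the pose measured when the call began, along the tool's axes at that moment; what a row does not reach only later rows make up. A row lasts 1/12 s, in which the tool goes at most 41.7 mm and 7.16 degrees, less where a joint would pass 70% of its speed; a pose out of reach is approached as far as the arm can. A call with a gripper value outside its range is refused whole. "grip" is the opening, from 0 (shut) to 1 (fully open), set as the call begins (left out, the last holds). The fingers move at their own pace and stop on an object; "newtons" is the grip in N (left out, the last holds). Time passes only in rows, so rows that repeat a pose let the fingers close. It gives the time, the measured TCP pose, the force and the opening at its end, in the units of the state.
- read_state(): the state, without advancing time (a new reading comes with each control period).
- grab_frame(name): name is "side" or "top" or "wrist"; returns the picture (384x512x3 uint8, red, green, blue); there is no depth.
- camera_info(name): a dict with "camera_matrix" (3x3 intrinsics, pixels), "k1" (the pictures are not rectified: a ray, as slopes to the right and down, at radius r is drawn at 1 + k1 r^2 times it, then the intrinsics apply), "rvec" (rotation vector, rad) and "tvec" (3), from world to camera coordinates, as OpenCV has them; the wrist camera has in their place "hand_eye" (4x4, takes a point from camera to tool coordinates, whose origin is the TCP and whose axes are the tool frame's). Camera axes: x right, y down, z forward; pixel columns grow to the right and rows downward; lengths in mm; the calibration is good to about 2 mm. A picture is of the moment at which its call begins: read the wrist's pose just before it. camera_info takes no time and is no camera call.
- hand_in(): hands the job in, once; it reports no verdict.
The state is a dict: "time_s": time; "joint_pos": joint angles; "qd": joint speeds; "effort": joint torques, N m; "tcp_pos": TCP position; "tool_rot": TCP orientation; "ft_force": force on the tool from outside, world axes, zero at the start; "ft_torque": the same for the moment, N m; "gripper_width": finger opening in mm.
Only numpy, scipy, OpenCV 4.12 (cv2) and the standard library are available. Lean on these libraries where they do the work, as an engineer would, in place of code of your own. Each camera call takes 0.05 s, during which the arm holds its last target. There are 200 camera calls.

### The job

The mended stone tablet is to be clamped while its adhesive sets. Lay the wooden caul gently on the middle of the tablet, push the carrier fully home against the back stop under the press, then wind the T-handle clockwise, half a turn at a time and changing ends, until the platen presses on the caul with about 90 N (never more than 150 N, which would crack the joint), and let go so that it stays clamped.

Things in the scene. Friction and masses are not known exactly. Their poses are not given: they have to be found in the camera images.
- press: Fixed grey bench press. Origin on the screw's upright axis at bench level; x along the bed from the open loading end (-x) to the back stop (face at x = +46 mm), z up. Bed 128 mm wide, x = -270 to +75, top 14 mm up; guide rails 103 mm apart, tops 23 mm up. Columns at y = +-75 carry a crosshead, 46 x 182 mm, z = 125 to 155, nuts on it up to 169.
- carrier: Loose plywood board, 185 x 100 x 10 mm, 0.6 to 0.9 kg, on the bed between the rails (1.5 mm room each side). Origin at its underside below the tablet's centre; x to the back stop; spans x = -140 to +45, so it is home with its origin 1 mm past the press's along the press's x; starts 125 to 145 mm out. Slides with a few N until it meets the stop. The tablet is fixed on it.
- tablet_top (a point): Middle of the upper face of the mended stone tablet (72 mm along the carrier's x, 84 mm across, 16 mm thick), 26 mm above the carrier's underside and 40 mm above the bench. Wooden fences round it are 8 mm lower than its top.
- peg (a point): Middle of the upright wooden peg on the carrier's front end (16 mm thick, 45 mm high, foot flange 26 mm wide and 4 mm high; 125 mm in front of the tablet's middle): hold or push it here to slide the carrier. This point is 32 mm above the carrier's underside.
- caul: Loose beech pressing block with a cork underside and a steel plate in its top, 64 (its x) x 46 (its y) x 34 mm, 0.2 kg; starts on the bench. Origin: centre of its underside. Lay it cork down on the tablet, either way round.
- handle: T-handle on the screw; origin on the screw's axis. Bar 10 mm thick along its x with a ball at each end. Clockwise seen from above winds screw, handle and platen down 16 mm a turn; it stays where left. Keeping it turning takes 0.40 N m free, plus 0.00255 N m for each newton of platen force: at a ball 7.3 N sideways when free, 11.4 N at 90 N on the platen, 14.2 N at 150 N.
- hub (a point): Centre of the T-bar, on the screw's axis, about 229 mm above the bench at the start and some 8 to 17 mm lower when clamped. The hub is 29 mm across, from 15 mm below to 15 mm above this point.
- ball_a (a point): Centre of the ball on one end of the T-bar: 20 mm across, 55 mm from the axis.
- ball_b (a point): Centre of the like ball on the other end of the T-bar, 55 mm from the axis.
- platen: Steel platen, 76 x 80 mm, guided on the columns; origin: middle of its underside. Starts 8 to 17 mm above the top of a caul on the tablet (74 mm up). It hangs on the screw with up to 4.6 mm of vertical play, how much is left differs each time: it first rests on the caul with only some 13 N until the play is used up, then the force climbs steeply, by about 30 N for every 5 degrees of turn.
- polish_tin: Bystander: round dark paste tin, 64 x 24 mm. Leave alone.
- folding_loupe: Bystander: small folding loupe, 27 x 42 x 13 mm. Leave alone.
- tweezers_0: Bystander: steel tweezers, 122 mm long, lying flat. Leave alone.
- cream_pot: Bystander: round pot with a tan lid, 65 x 29 mm. Leave alone.
- swab_jar: Bystander: glass jar of swabs, 111 mm across, 101 mm high. Leave alone.
- petri_1: Bystander: covered glass dish, 69 x 17 mm. Leave alone.
- amber_bottle_0: Bystander: amber bottle with a white cap, 48 x 92 mm. Leave alone.
- spatula: Bystander: thin steel spatula, 174 mm long, lying flat. Leave alone.

How it is judged:
By the outcome, as a careful person would: the job done as asked, in the order asked, and still so for the second after the job is handed in, with the robot touching nothing.
It also fails if it takes over 72 s, if anything falls off the work surface, if the arm or the gripper's body presses on something with over 40 N, if the wrist force passes 120 N, or if a joint passes its speed limit or range.

## Working session

There is one attempt and no reset: what is moved stays moved. The work goes in short steps, Python scripts to look and compute and a tool call to move; the robot and the scene stay as the last step left them, time stands still between calls to the robot, and variables do not carry over. Pictures are saved under pics/ and viewed, about 8 in all and at most 12, crops included, and the job is handed in when it is done.

Besides the shell and the picture viewer there is one more tool, called after "Call:" by a JSON object that holds its "fn" and its "kwargs". move_arm: Moves the arm, as the interface text tells. Its arguments: {"type":"object","properties":{"rows":{"type":"array"},"grip":{"type":"number"},"newtons":{"type":"number"}},"required":["rows"]}

```bash
ls; mkdir -p pics; python3 - <<'E'
from station import *
import cv2,numpy as np
s=read_state();print({k:np.round(v,3) for k,v in s.items()})
for n in("side","top"):
    f=grab_frame(n);cv2.imwrite(f"pics/{n}0.png",f[:,:,::-1])
    c=camera_info(n);print(n,c)
print(camera_info("wrist"))
f=grab_frame("wrist");cv2.imwrite("pics/wrist0.png",f[:,:,::-1])
E
```

```text
pics
{'time_s': np.float64(0.0), 'joint_pos': array([ 1.057,  0.053,  1.402, -0.   ,  1.689, -0.07 ]), 'qd': array([ 0.002,  0.002,  0.002, -0.   ,  0.   , -0.001]), 'effort': array([-1.0000e-03, -3.8168e+01, -3.6018e+01, -0.0000e+00,  6.0000e-03,
        0.0000e+00]), 'tcp_pos': array([225.241, 473.889, 230.479]), 'tool_rot': array([ 0.155,  0.69 , -0.156,  0.69 ]), 'ft_force': array([-0.037,  0.014,  0.467]), 'ft_torque': array([0.001, 0.028, 0.049]), 'gripper_width': np.float64(85.328)}
side {'camera_matrix': array([[492.10370104,   0.        , 256.62697333],
       [  0.        , 492.10370104, 184.94519047],
       [  0.        ,   0.        ,   1.        ]]), 'k1': -0.012482844349132558, 'rvec': array([ 2.32919135, -0.03863639,  0.03761882]), 'tvec': array([-523.76175448,  115.16813381, 1397.11623908])}
top {'camera_matrix': array([[472.93151493,   0.        , 250.65701917],
       [  0.        , 472.93151493, 197.58998644],
       [  0.        ,   0.        ,   1.        ]]), 'k1': -0.012102285949239844, 'rvec': array([ 2.12019794, -2.1281401 ,  0.22425656]), 'tvec': array([ -22.56459132,  560.02922133, 1206.61982996])}
{'camera_matrix': array([[320.44171716,   0.        , 259.1631038 ],
       [  0.        , 320.44171716, 192.57216451],
       [  0.        ,   0.        ,   1.        ]]), 'k1': -0.07778879523357528, 'hand_eye': array([[ 7.28902316e-04, -2.62379855e-01,  9.64964393e-01,
        -1.43311154e+02],
       [ 9.99999477e-01, -5.00917595e-04, -8.91569292e-04,
         1.96947628e+00],
       [ 7.17297465e-04,  9.64964539e-01,  2.62379353e-01,
        -6.55070535e+01],
       [ 0.00000000e+00,  0.00000000e+00,  0.00000000e+00,
         1.00000000e+00]])}
```

View pics/top0.png

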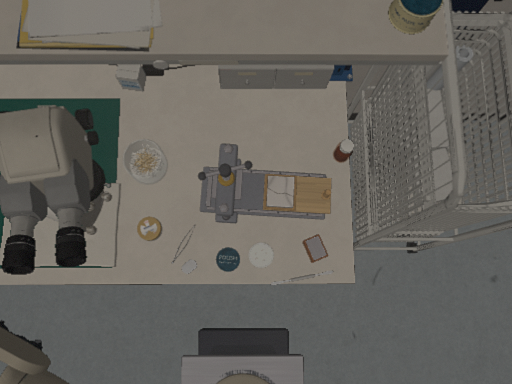

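View pics/side0.png

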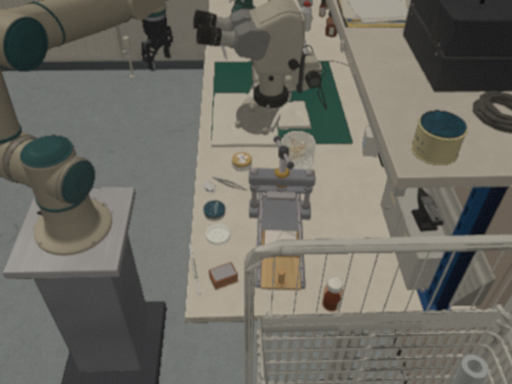

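```bash
cat > h.py <<'E'
from station import *
import cv2,numpy as np
from scipy.spatial.transform import Rotation as R
def cam(n,s=None):
    c=camera_info(n)
    if n!="wrist":
        M=R.from_rotvec(np.ravel(c["rvec"])).as_matrix();return c,M.T,-M.T@np.ravel(c["tvec"])
    s=s or read_state();T=R.from_quat(s["tool_rot"]).as_matrix();H=np.array(c["hand_eye"])
    return c,T@H[:3,:3],T@H[:3,3]+s["tcp_pos"]
def ray(C,uv):
    c,Rm,o=C;K=c["camera_matrix"]
    d=np.array([(uv[0]-K[0,2])/K[0,0],(uv[1]-K[1,2])/K[1,1]]);u=d.copy()
    for _ in range(10):u=d/(1+c["k1"]*(u@u))
    return o,Rm@np.array([u[0],u[1],1.])
def at_z(C,uv,z):
    o,d=ray(C,uv);return o+d*(z-o[2])/d[2]
def proj(C,p):
    c,Rm,o=C;K=c["camera_matrix"];q=Rm.T@(np.array(p,float)-o);u=q[:2]/q[2];u=u*(1+c["k1"]*(u@u))
    return np.array([K[0,0]*u[0]+K[0,2],K[1,1]*u[1]+K[1,2]])
def two(C1,a,C2,b):
    o1,d1=ray(C1,a);o2,d2=ray(C2,b)
    t=np.linalg.lstsq(np.c_[d1,-d2],o2-o1,rcond=None)[0];p,q=o1+t[0]*d1,o2+t[1]*d2
    return (p+q)/2,np.linalg.norm(p-q)
E
python3 - <<'E'
from h import *
t=cv2.imread("pics/top0.png")[130:280,185:365];cv2.imwrite("pics/c1.png",cv2.resize(t,(720,600),interpolation=cv2.INTER_CUBIC))
T=cam("top")
for n,uv,z in[("screw",(225,172),229),("ballA",(202,176),229),("ballB",(248,165),229),("caul",(316,248),34),("tab",(281,191),40),("peg",(326,193),46),("bottle",(344,150),92),("petri",(261,255),17),("tin",(228,259),24)]:print(n,at_z(T,uv,z).round(0))
print(T[2],cam("side")[2])
E
```

```text
screw [586.  37. 229.]
ballA [577.  90. 229.]
ballB [603. -16. 229.]
caul [ 427. -198.   34.]
tab [ 581. -107.   40.]
peg [ 574. -228.   46.]
bottle [ 681. -272.   92.]
petri [410. -52.  17.]
tin [399.  36.  24.]
[ 313.37021969   -6.90796833 1292.99059895] [ 470.27914013 -954.30934877 1052.45192632]
```

View pics/c1.png

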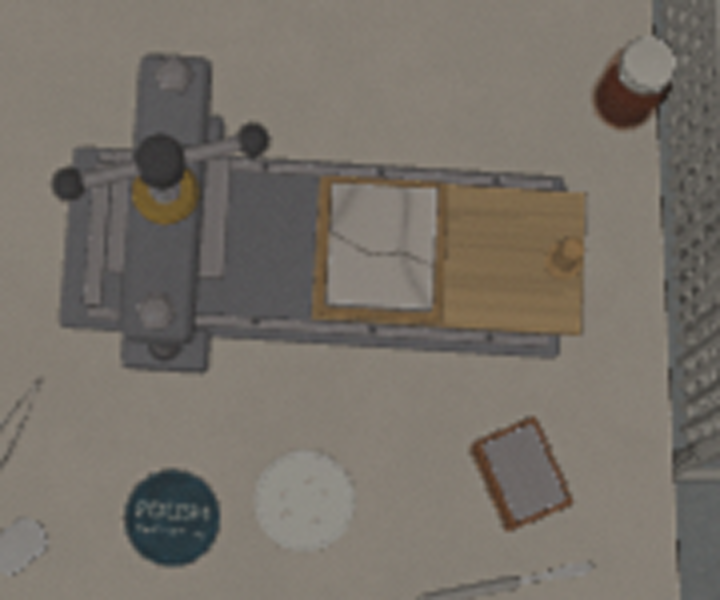

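```bash
cat >> h.py <<'E'
def goto(p,jaw=None,s=None,note=""):
    """TCP target p (mm), jaw world angle in deg (mod 180) -> tool-frame shift (m), yaw (deg); tool pointing down"""
    s=s or read_state();T=R.from_quat(s["tool_rot"]).as_matrix();d=T.T@(np.array(p,float)-s["tcp_pos"])/1000
    y=T[:,1];a=np.degrees(np.arctan2(y[1],y[0]));dy=0
    if jaw is not None: dy=-((jaw-a+90)%180-90)   # tool x is down: +yaw turns clockwise seen from above
    print(note,"shift",d.round(4),"yaw",round(dy,1),"jaw now",round(a,1),"j6",round(s["joint_pos"][5],3),"tz",T[:,2].round(2))
E
python3 - <<'E'
from h import *
T=cam("top");u=lambda x,y:(185+x/4-.375,130+y/4-.375)
P=lambda x,y,z:at_z(T,u(x,y),z)
a,b,hub=[P(68,184,229),P(254,139,229),P(160,158,244)]
print("balls",a.round(1),b.round(1),"mid",((a+b)/2).round(1),np.linalg.norm(a-b),"hubtop",hub.round(1))
c=[P(*q,34) for q in((472,443),(533,418),(571,500),(510,529))]
c=np.array(c);print("caul",c.mean(0).round(1),[round(np.linalg.norm(c[i]-c[i-1]),1) for i in range(4)])
l=(c[2]-c[1]+c[3]-c[0]);ang=np.degrees(np.arctan2(l[1],l[0]));print("long",ang)
t=P(383,247,40);print("tab",t)
e=[P(80,155,23),P(565,185,23),P(65,325,23),P(558,355,23)]
for i in(0,2):
  d=e[i]-e[i+1];print("rail ang",np.degrees(np.arctan2(d[1],d[0])),np.linalg.norm(d))
f=[P(445,185,24),P(586,193,24),P(582,334,24),P(443,325,24)]
for i,j in((0,1),(3,2)):
  d=f[i]-f[j];print("carrier ang",np.degrees(np.arctan2(d[1],d[0])))
print("peg",P(568,247,59))
m=c.mean(0);goto([m[0],m[1],190],ang+90,note="over caul")
E
```

```text
balls [577.4  91.  229. ] [604.2 -16.7 229. ] mid [590.8  37.2 229. ] 110.92547787409903 hubtop [588.9  37.3 244. ]
caul [ 427.7 -195.7   34. ] [np.float64(61.9), np.float64(44.6), np.float64(59.7), np.float64(45.3)]
long -157.122236497978
tab [ 579.99979164 -105.54793673   40.        ]
rail ang 86.25976112928736 336.5199602617159
rail ang 86.30757777038484 335.93301452243776
carrier ang 86.567851299791
carrier ang 86.08008073619021
peg [ 575.68693966 -227.88486063   59.        ]
over caul shift [ 0.0412 -0.5179  0.4703] yaw -48.3 jaw now 64.6 j6 -0.07 tz [ 0.9  -0.43 -0.  ]
```

Call:
{"fn": "move_arm", "kwargs": {"rows": [{"translation": [0.02, -0.26, 0.24], "yaw": 20}, {"translation": [0.02, -0.26, 0.24], "yaw": 20}, {"translation": [0.02, -0.26, 0.24], "yaw": 20}, {"translation": [0.02, -0.26, 0.24], "yaw": 20}, {"translation": [0.02, -0.26, 0.24], "yaw": 20}, {"translation": [0.02, -0.518, 0.47], "yaw": 41.7}, {"translation": [0.02, -0.518, 0.47], "yaw": 41.7}, {"translation": [0.02, -0.518, 0.47], "yaw": 41.7}, {"translation": [0.02, -0.518, 0.47], "yaw": 41.7}, {"translation": [0.02, -0.518, 0.47], "yaw": 41.7}, {"translation": [0.02, -0.518, 0.47], "yaw": 41.7}, {"translation": [0.02, -0.518, 0.47], "yaw": 41.7}], "grip": 1}}

```text
time_s: 1.15
tcp_pos: [370.2, -6.1, 214.6]
tool_rot: [0.391, 0.589, -0.391, 0.589]
ft_force: [0.9, 0.3, 0.6]
gripper_width: 85.4
```

```bash
python3 - <<'E'
from h import *
goto([427.7,-195.7,190],23)
E
```

```text
shift [ 0.0248 -0.0207  0.197 ] yaw -0.1 jaw now 22.9 j6 -0.515 tz [ 0.39 -0.92  0.  ]
```

Call:
{"fn": "move_arm", "kwargs": {"rows": [{"translation": [0.025, -0.021, 0.197], "yaw": 0}, {"translation": [0.025, -0.021, 0.197], "yaw": 0}, {"translation": [0.025, -0.021, 0.197], "yaw": 0}, {"translation": [0.025, -0.021, 0.197], "yaw": 0}, {"translation": [0.025, -0.021, 0.197], "yaw": 0}, {"translation": [0.025, -0.021, 0.197], "yaw": 0}, {"translation": [0.025, -0.021, 0.197], "yaw": 0}, {"translation": [0.025, -0.021, 0.197], "yaw": 0}]}}

```text
time_s: 1.82
tcp_pos: [427.2, -195.3, 189.6]
tool_rot: [0.391, 0.589, -0.391, 0.589]
ft_force: [0.2, 0.4, -0.6]
gripper_width: 85.4
```

```bash
python3 - <<'E'
from h import *
s=read_state();f=grab_frame("wrist");cv2.imwrite("pics/w1.png",f[:,:,::-1])
W=cam("wrist",s);print(s["tcp_pos"],proj(W,[427.7,-195.7,34]))
for z in(0,):print(proj(W,[s["tcp_pos"][0],s["tcp_pos"][1],34]))
E
```

```text
[ 427.16810235 -195.33724192  189.57136105] [257.71103428 178.57024848]
[257.34428769 178.01767903]
```

View pics/w1.png

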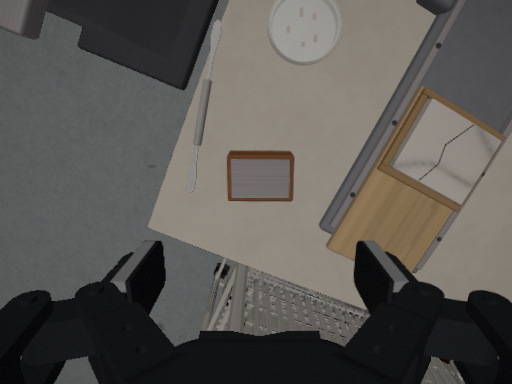

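```bash
python3 - <<'E'
from h import *
s=read_state();W=cam("wrist",s);f=cv2.imread("pics/w1.png").astype(int)
q=np.array([at_z(W,p,34) for p in((228,158),(294,158.5),(293.5,201.5),(228,201))])
print(q.mean(0),[np.linalg.norm(q[i]-q[i-1]) for i in range(4)]);l=q[1]-q[0]+q[2]-q[3];a=np.degrees(np.arctan2(l[1],l[0]));print(a)
m=q.mean(0);goto([m[0],m[1],8],a,s)
t=np.array([at_z(W,p,40) for p in((428,97),(500,140),(459,205),(387,166))]);print("tab",t.mean(0),[np.linalg.norm(t[i]-t[i-1]) for i in range(4)])
E
```

```text
[ 431.37005047 -195.67065116   34.        ] [np.float64(42.286700655530765), np.float64(62.17259054168208), np.float64(42.32031947459312), np.float64(63.928856156888514)]
22.427959411494793
 shift [0.1819 0.0035 0.0021] yaw 0.5 jaw now 22.9 j6 -0.906 tz [ 0.39 -0.92  0.  ]
tab [ 580.33473675 -102.54279423   40.        ] [np.float64(71.21866016539249), np.float64(86.0651594874058), np.float64(72.17445901195251), np.float64(86.99159974544992)]
```

Call:
{"fn": "move_arm", "kwargs": {"rows": [{"translation": [0.04, 0.0035, 0.002], "yaw": 0.5}, {"translation": [0.08, 0.0035, 0.002], "yaw": 0.5}, {"translation": [0.12, 0.0035, 0.002], "yaw": 0.5}, {"translation": [0.15, 0.0035, 0.002], "yaw": 0.5}, {"translation": [0.175, 0.0035, 0.002], "yaw": 0.5}, {"translation": [0.186, 0.0035, 0.002], "yaw": 0.5}, {"translation": [0.186, 0.0035, 0.002], "yaw": 0.5}, {"translation": [0.186, 0.0035, 0.002], "yaw": 0.5}]}}

```text
time_s: 2.53
tcp_pos: [432.1, -195.2, 5.2]
tool_rot: [0.393, 0.587, -0.393, 0.589]
ft_force: [-0.9, 1.0, 0.5]
gripper_width: 85.3
```

Call:
{"fn": "move_arm", "kwargs": {"rows": [{"translation": [0, 0, 0], "yaw": 0}, {"translation": [0, 0, 0], "yaw": 0}, {"translation": [0, 0, 0], "yaw": 0}, {"translation": [0, 0, 0], "yaw": 0}, {"translation": [0, 0, 0], "yaw": 0}, {"translation": [0, 0, 0], "yaw": 0}], "grip": 0.55, "newtons": 40}}

```text
time_s: 3.03
tcp_pos: [433.5, -195.9, 7.8]
tool_rot: [0.393, 0.586, -0.393, 0.59]
ft_force: [-1.6, 1.2, 7.5]
gripper_width: 63.0
```

Call:
{"fn": "move_arm", "kwargs": {"rows": [{"translation": [-0.02, 0, 0], "yaw": 0}, {"translation": [-0.05, 0, 0], "yaw": 0}, {"translation": [-0.09, 0, 0], "yaw": 0}, {"translation": [-0.12, 0, 0], "yaw": 0}, {"translation": [-0.12, 0, 0], "yaw": 0}, {"translation": [-0.12, 0, 0], "yaw": 0}], "grip": 0.5}}

```text
time_s: 3.53
tcp_pos: [434.1, -196.1, 130.5]
tool_rot: [0.393, 0.584, -0.393, 0.592]
ft_force: [0.8, -0.2, -3.6]
gripper_width: 63.3
```

```bash
python3 - <<'E'
from h import *
goto([580.2,-104,110],86.3)
E
```

```text
shift [ 0.0214  0.1701 -0.0294] yaw -63.8 jaw now 22.5 j6 -0.894 tz [ 0.38 -0.92  0.01]
```

Call:
{"fn": "move_arm", "kwargs": {"rows": [{"translation": [0.0, 0.04, -0.007], "yaw": -7}, {"translation": [0.0, 0.08, -0.014], "yaw": -14}, {"translation": [0.0, 0.12, -0.021], "yaw": -21}, {"translation": [0.0, 0.15, -0.026], "yaw": -28}, {"translation": [0.0, 0.17, -0.029], "yaw": -35}, {"translation": [0.0, 0.17, -0.029], "yaw": -42}, {"translation": [0.0, 0.17, -0.029], "yaw": -49}, {"translation": [0.0, 0.17, -0.029], "yaw": -56}, {"translation": [0.0, 0.17, -0.029], "yaw": -63.8}, {"translation": [0.0, 0.17, -0.029], "yaw": -63.8}, {"translation": [0.0, 0.17, -0.029], "yaw": -63.8}, {"translation": [0.0, 0.17, -0.029], "yaw": -63.8}]}}

```text
time_s: 4.53
tcp_pos: [579.6, -104.2, 130.4]
tool_rot: [0.022, 0.704, -0.026, 0.71]
ft_force: [0.5, -0.4, -1.7]
gripper_width: 63.3
```

```bash
python3 - <<'E'
from h import *
s=read_state();f=grab_frame("wrist");cv2.imwrite("pics/w2.png",f[:,:,::-1])
goto([580.2,-104,50],86.3,s);W=cam("wrist",s);print(s["tcp_pos"],s["ft_force"],proj(W,[580.2,-104,40]),s["gripper_width"])
E
```

```text
shift [ 0.0804  0.0007 -0.0001] yaw -0.2 jaw now 86.1 j6 -1.741 tz [ 1.   -0.07  0.01]
[ 579.58443417 -104.21088893  130.41987169] [ 0.50191544 -0.39331327 -1.70527734] [258.33912717 194.0035796 ] 63.27571157770041
```

View pics/w2.png

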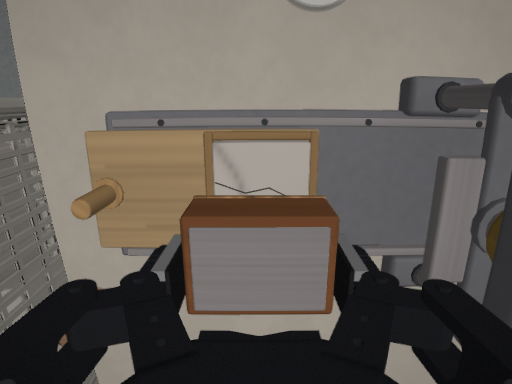

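```bash
python3 - <<'E'
from h import *
s=read_state();W=cam("wrist",s)
a=at_z(W,(213.5,141.5),40);b=at_z(W,(309,141.5),40);print(a,b,np.linalg.norm(b-a))
d=(b-a)/np.linalg.norm(b-a);n=np.array([d[1],-d[0],0]);m=(a+b)/2+42*n;print("tab",m,np.degrees(np.arctan2(d[1],d[0])))
# caul: top face corners, top z ~ tcp-based
z=s["tcp_pos"][2]+26
q=[at_z(W,p,z) for p in((190,226),(331,226),(331,311),(187,311))];print("caul",np.mean(q,0),[np.linalg.norm(q[i]-q[i-1]) for i in range(4)])
goto([m[0],m[1],50],86.3,s)
E
```

```text
[ 538.64920918 -133.8429727    40.        ] [543.34232962 -64.60252717  40.        ] 69.39931322503962
tab [ 582.89962373 -102.06299502   40.        ] 86.12242033050332
caul [ 579.74771173 -102.48712549  156.70396536] [np.float64(39.51171858865402), np.float64(55.215724114817284), np.float64(39.26211526842913), np.float64(61.84412252950399)]
 shift [0.0807 0.0028 0.0023] yaw -0.2 jaw now 86.1 j6 -1.742 tz [ 1.   -0.07  0.01]
```

Call:
{"fn": "move_arm", "kwargs": {"rows": [{"translation": [0.02, 0.0015, 0.0015], "yaw": 0}, {"translation": [0.045, 0.0015, 0.0015], "yaw": 0}, {"translation": [0.06, 0.0015, 0.0015], "yaw": 0}, {"translation": [0.068, 0.0015, 0.0015], "yaw": 0}, {"translation": [0.074, 0.0015, 0.0015], "yaw": 0}, {"translation": [0.076, 0.0015, 0.0015], "yaw": 0}, {"translation": [0.077, 0.0015, 0.0015], "yaw": 0}, {"translation": [0.077, 0.0015, 0.0015], "yaw": 0}]}}

```text
time_s: 5.25
tcp_pos: [582.6, -103.5, 54.7]
tool_rot: [0.022, 0.703, -0.026, 0.711]
ft_force: [-0.3, 0.5, -1.7]
gripper_width: 63.1
```

Call:
{"fn": "move_arm", "kwargs": {"rows": [{"translation": [0.0007, 0, 0], "yaw": 0}, {"translation": [0.0014, 0, 0], "yaw": 0}, {"translation": [0.0021, 0, 0], "yaw": 0}, {"translation": [0.0028, 0, 0], "yaw": 0}, {"translation": [0.0035, 0, 0], "yaw": 0}]}}

```text
time_s: 5.67
tcp_pos: [582.7, -103.5, 51.3]
tool_rot: [0.022, 0.703, -0.026, 0.711]
ft_force: [-0.2, -0.3, -1.6]
gripper_width: 62.9
```

Call:
{"fn": "move_arm", "kwargs": {"rows": [{"translation": [0.0006, 0, 0], "yaw": 0}, {"translation": [0.0012, 0, 0], "yaw": 0}, {"translation": [0.0018, 0, 0], "yaw": 0}, {"translation": [0.0024, 0, 0], "yaw": 0}]}}

```text
time_s: 6.0
tcp_pos: [582.7, -103.5, 48.8]
tool_rot: [0.022, 0.703, -0.026, 0.711]
ft_force: [-0.1, -0.4, -2.4]
gripper_width: 62.9
```

Call:
{"fn": "move_arm", "kwargs": {"rows": [{"translation": [0.0005, 0, 0], "yaw": 0}, {"translation": [0.001, 0, 0], "yaw": 0}, {"translation": [0.0015, 0, 0], "yaw": 0}]}}

```text
time_s: 6.25
tcp_pos: [582.8, -103.5, 48.0]
tool_rot: [0.022, 0.703, -0.026, 0.711]
ft_force: [-2.8, 0.6, 6.5]
gripper_width: 63.3
```

Call:
{"fn": "move_arm", "kwargs": {"rows": [{"translation": [0, 0, 0], "yaw": 0}, {"translation": [0, 0, 0], "yaw": 0}, {"translation": [0, 0, 0], "yaw": 0}, {"translation": [0, 0, 0], "yaw": 0}, {"translation": [0, 0, 0], "yaw": 0}], "grip": 1}}

```text
time_s: 6.67
tcp_pos: [582.9, -103.5, 48.0]
tool_rot: [0.022, 0.703, -0.026, 0.711]
ft_force: [-0.6, 0.0, 0.9]
gripper_width: 85.1
```

Call:
{"fn": "move_arm", "kwargs": {"rows": [{"translation": [-0.02, 0, 0], "yaw": 0}, {"translation": [-0.05, 0, 0], "yaw": 0}, {"translation": [-0.09, 0, 0], "yaw": 0}, {"translation": [-0.11, 0, 0], "yaw": 0}, {"translation": [-0.11, 0, 0], "yaw": 0}, {"translation": [-0.11, 0, 0], "yaw": 0}]}}

```text
time_s: 7.17
tcp_pos: [582.3, -103.0, 159.5]
tool_rot: [0.022, 0.701, -0.026, 0.712]
ft_force: [0.2, 0.1, -0.9]
gripper_width: 85.2
```

```bash
python3 - <<'E'
from h import *
s=read_state();f=grab_frame("wrist");cv2.imwrite("pics/w3.png",f[:,:,::-1])
print(s["tcp_pos"],s["ft_force"])
E
```

```text
[ 582.26957577 -103.00406462  159.491383  ] [ 0.23980588  0.09057152 -0.89278159]
```

View pics/w3.png

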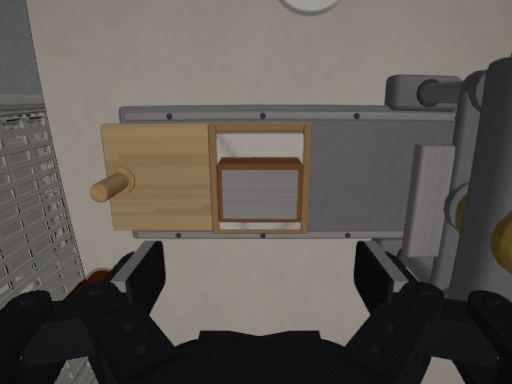

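```bash
python3 - <<'E'
from h import *
s=read_state();W=cam("wrist",s)
A=lambda u,v,z:at_z(W,(u,v),z)
c=np.array([A(220,169,74),A(302,168.5,74),A(302.5,222,74),A(218.5,222,74)]);print("caul",c.mean(0),[np.linalg.norm(c[i]-c[i-1]).round(1) for i in range(4)])
t=np.array([A(217,133,40),A(303.5,133,40),A(302,230,40),A(218.5,231,40)]);print("tab",t.mean(0),[np.linalg.norm(t[i]-t[i-1]).round(1) for i in range(4)])
for q in(c,t):
  l=q[1]-q[0]+q[2]-q[3];print(np.degrees(np.arctan2(l[1],l[0])))
k=np.array([A(103.5,124,24),A(111,231,24)]);print("front edge",k,k.mean(0));
print("peg top",A(97,192,69),"rails",A(135,109,23),A(455,115,23),A(140,236,23),A(370,235,23), "crosshead edge",A(482,100,155))
E
```

```text
caul [ 581.94013545 -100.7679136    74.        ] [np.float64(40.8), np.float64(59.0), np.float64(41.1), np.float64(63.4)]
tab [ 581.27030103 -101.19760212   40.        ] [np.float64(84.9), np.float64(69.6), np.float64(83.8), np.float64(73.1)]
86.32938949336464
86.52312707168821
front edge [[ 522.77655741 -233.20866867   24.        ]
 [ 621.73687075 -245.79616959   24.        ]] [ 572.25671408 -239.50241913   24.        ]
peg top [ 571.84066197 -226.03855168   69.        ] rails [ 512.63716261 -203.59198028   23.        ] [535.29009649  71.23474311  23.        ] [ 628.83135446 -218.88836666   23.        ] [642.13724921  -1.67160466  23.        ] crosshead edge [519.57104425   4.20547942 155.        ]
```

```bash
python3 - <<'E'
from h import *
print("basket corner",two(cam("top"),(357,247),cam("side"),(249,247)))
goto([573.4,-227.3,120],None,note="above peg")
u=np.array([np.cos(np.radians(86.3)),np.sin(np.radians(86.3)),0])
T=R.from_quat(read_state()["tool_rot"]).as_matrix();print("u in tool",T.T@u)
E
```

```text
basket corner (array([ 453.68679464, -265.41760033,  205.63038877]), np.float64(80.6359992446799))
above peg shift [ 0.0382 -0.1246  0.    ] yaw 0 jaw now 86.1 j6 -1.739 tz [ 1.   -0.07  0.01]
u in tool [-0.00532581  0.99997948 -0.00356049]
```

```bash
python3 - <<'E'
from h import *
s={"tcp_pos":np.array([427.17,-195.34,189.57]),"tool_rot":[0.391,.589,-.391,.589]}
W=cam("wrist",s)
for a in((220,263),(222,275)):
  for b in((352,248),(357,247),(362,245)):print(a,b,*two(cam("top"),b,W,a))
a=cv2.imread("pics/w1.png")[225:325,190:370];b=cv2.imread("pics/top0.png")[130:260,330:420]
b=cv2.resize(b,None,fx=4,fy=4,interpolation=2)
a=cv2.resize(a,None,fx=2.4,fy=2.4,interpolation=2)
h=max(len(a),len(b));o=np.zeros((h,a.shape[1]+b.shape[1],3),np.uint8);o[:len(a),:a.shape[1]]=a;o[:len(b),a.shape[1]:]=b;cv2.imwrite("pics/bk.png",o);print(o.shape,a.shape)
E
```

```text
(220, 263) (352, 248) [ 426.39266979 -294.29943634   35.53201335] 0.18089153891514154
(220, 263) (357, 247) [ 431.46651754 -318.3598331    -9.05878966] 3.061940370525263
(220, 263) (362, 245) [ 438.2587344  -343.90970281  -55.94521007] 9.393083725786186
(222, 275) (352, 248) [ 426.4859717  -286.26927618   70.47937949] 6.621812776169659
(222, 275) (357, 247) [ 431.49890663 -308.75725625   31.49745926] 4.429183290786845
(222, 275) (362, 245) [ 438.24734927 -332.91777832  -10.27474847] 0.6596024465598666
(520, 792, 3) (240, 432, 3)
```

View pics/bk.png

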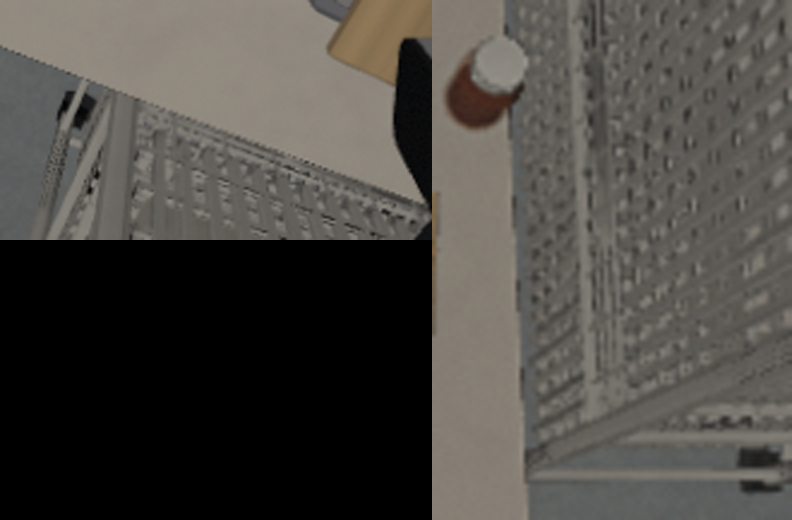

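Call:
{"fn": "move_arm", "kwargs": {"rows": [{"translation": [0.0, -0.04, 0], "yaw": 0}, {"translation": [0.0, -0.08, 0], "yaw": 0}, {"translation": [0.0, -0.11, 0], "yaw": 0}, {"translation": [0.01, -0.119, 0], "yaw": 0}, {"translation": [0.03, -0.119, 0], "yaw": 0}, {"translation": [0.06, -0.119, 0], "yaw": 0}, {"translation": [0.08, -0.119, 0], "yaw": 0}, {"translation": [0.08, -0.119, 0], "yaw": 0}], "grip": 0.47, "newtons": 40}}

```text
time_s: 7.88
tcp_pos: [570.6, -220.0, 70.2]
tool_rot: [0.024, 0.707, -0.024, 0.706]
ft_force: [-0.5, 1.5, -1.4]
gripper_width: 39.8
```

```bash
python3 - <<'E'
from h import *
s=read_state();f=grab_frame("wrist");cv2.imwrite("pics/w4.png",f[:,:,::-1])
print(s["tcp_pos"],s["ft_force"],s["gripper_width"]);goto([573.4,-222,34],86.3,s)
E
```

```text
[ 570.58445561 -220.03198425   70.22877556] [-0.5198791   1.47179464 -1.35964597] 39.78601433353581
 shift [ 0.0362 -0.0018  0.003 ] yaw -0.2 jaw now 86.1 j6 -1.931 tz [ 1.   -0.07 -0.  ]
```

View pics/w4.png

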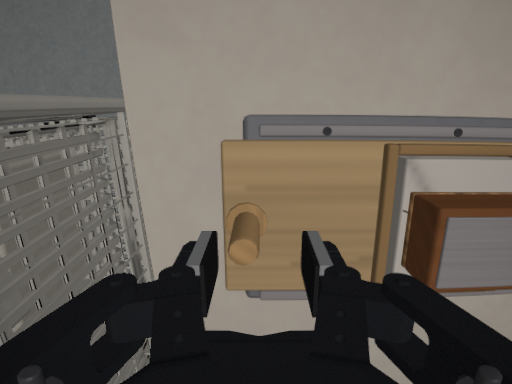

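Call:
{"fn": "move_arm", "kwargs": {"rows": [{"translation": [0.015, -0.002, 0.003], "yaw": -0.2}, {"translation": [0.03, -0.002, 0.003], "yaw": -0.2}, {"translation": [0.036, -0.002, 0.003], "yaw": -0.2}, {"translation": [0.036, -0.002, 0.003], "yaw": -0.2}, {"translation": [0.036, -0.002, 0.003], "yaw": -0.2}]}}

```text
time_s: 8.35
tcp_pos: [575.4, -222.9, 38.6]
tool_rot: [0.022, 0.705, -0.024, 0.708]
ft_force: [0.0, 0.1, -0.1]
gripper_width: 40.3
```

Call:
{"fn": "move_arm", "kwargs": {"rows": [{"translation": [0, 0.003, 0], "yaw": 0}, {"translation": [0, 0.007, 0], "yaw": 0}, {"translation": [0, 0.013, 0], "yaw": 0}, {"translation": [0, 0.02, 0], "yaw": 0}, {"translation": [0, 0.028, 0], "yaw": 0}, {"translation": [0, 0.036, 0], "yaw": 0}, {"translation": [0, 0.044, 0], "yaw": 0}, {"translation": [0, 0.052, 0], "yaw": 0}, {"translation": [0, 0.06, 0], "yaw": 0}, {"translation": [0, 0.068, 0], "yaw": 0}, {"translation": [0, 0.074, 0], "yaw": 0}, {"translation": [0, 0.08, 0], "yaw": 0}]}}

```text
time_s: 9.35
tcp_pos: [581.3, -144.1, 40.4]
tool_rot: [0.021, 0.704, -0.025, 0.709]
ft_force: [-0.7, -7.0, 2.1]
gripper_width: 40.1
```

Call:
{"fn": "move_arm", "kwargs": {"rows": [{"translation": [0, 0.006, 0], "yaw": 0}, {"translation": [0, 0.012, 0], "yaw": 0}, {"translation": [0, 0.018, 0], "yaw": 0}, {"translation": [0, 0.024, 0], "yaw": 0}, {"translation": [0, 0.03, 0], "yaw": 0}, {"translation": [0, 0.036, 0], "yaw": 0}, {"translation": [0, 0.042, 0], "yaw": 0}, {"translation": [0, 0.047, 0], "yaw": 0}, {"translation": [0, 0.051, 0], "yaw": 0}, {"translation": [0, 0.054, 0], "yaw": 0}, {"translation": [0, 0.056, 0], "yaw": 0}]}}

```text
time_s: 10.27
tcp_pos: [585.2, -88.0, 40.4]
tool_rot: [0.02, 0.704, -0.025, 0.71]
ft_force: [-0.1, -6.4, 0.5]
gripper_width: 40.2
```

Call:
{"fn": "move_arm", "kwargs": {"rows": [{"translation": [0, 0.0015, 0], "yaw": 0}, {"translation": [0, 0.003, 0], "yaw": 0}, {"translation": [0, 0.0045, 0], "yaw": 0}, {"translation": [0, 0.006, 0], "yaw": 0}, {"translation": [0, 0.0075, 0], "yaw": 0}, {"translation": [0, 0.009, 0], "yaw": 0}]}}

```text
time_s: 10.77
tcp_pos: [585.7, -79.1, 40.4]
tool_rot: [0.02, 0.704, -0.025, 0.71]
ft_force: [-0.7, -5.5, -0.1]
gripper_width: 40.3
```

Call:
{"fn": "move_arm", "kwargs": {"rows": [{"translation": [0, 0.001, 0], "yaw": 0}, {"translation": [0, 0.002, 0], "yaw": 0}, {"translation": [0, 0.003, 0], "yaw": 0}, {"translation": [0, 0.004, 0], "yaw": 0}, {"translation": [0, 0.005, 0], "yaw": 0}, {"translation": [0, 0.006, 0], "yaw": 0}]}}

```text
time_s: 11.27
tcp_pos: [586.1, -73.1, 40.4]
tool_rot: [0.02, 0.704, -0.025, 0.71]
ft_force: [0.1, -5.5, -1.0]
gripper_width: 40.0
```

Call:
{"fn": "move_arm", "kwargs": {"rows": [{"translation": [0, 0.001, 0], "yaw": 0}, {"translation": [0, 0.002, 0], "yaw": 0}, {"translation": [0, 0.003, 0], "yaw": 0}, {"translation": [0, 0.004, 0], "yaw": 0}, {"translation": [0, 0.005, 0], "yaw": 0}]}}

```text
time_s: 11.68
tcp_pos: [586.2, -72.5, 41.0]
tool_rot: [0.018, 0.704, -0.029, 0.71]
ft_force: [-3.6, -25.0, 3.0]
gripper_width: 39.9
```

Call:
{"fn": "move_arm", "kwargs": {"rows": [{"translation": [0, -0.007, 0], "yaw": 0}, {"translation": [0, -0.01, 0], "yaw": 0}, {"translation": [-0.02, -0.01, 0], "yaw": 0}, {"translation": [-0.045, -0.01, 0], "yaw": 0}, {"translation": [-0.055, -0.015, 0], "yaw": 0}, {"translation": [-0.08, -0.05, 0], "yaw": 0}, {"translation": [-0.12, -0.06, 0], "yaw": 0}, {"translation": [-0.16, -0.06, 0], "yaw": 0}, {"translation": [-0.2, -0.06, 0], "yaw": 0}, {"translation": [-0.24, -0.05, 0], "yaw": 0}, {"translation": [-0.24, -0.03, 0], "yaw": 0}, {"translation": [-0.24, -0.02, 0], "yaw": 0}], "grip": 0.47}}

```text
time_s: 12.68
tcp_pos: [584.1, -87.2, 284.5]
tool_rot: [0.018, 0.702, -0.028, 0.712]
ft_force: [0.6, 0.3, -1.2]
gripper_width: 40.4
```

```bash
python3 - <<'E'
from h import *
s=read_state();W=cam("wrist",s);print(s["tcp_pos"],s["joint_pos"],W[2],proj(W,[590.7,38,229]),proj(W,[604,-16,229]),proj(W,[577,91,229]))
goto([590.7+55*np.cos(np.radians(-76)),38+55*np.sin(np.radians(-76)),270],29,s)
for n in("wrist","top"):f=grab_frame(n);cv2.imwrite(f"pics/{n}5.png",f[:,:,::-1])
t=cv2.imread("pics/top5.png")[130:230,185:355]
w=cv2.imread("pics/wrist5.png");t=cv2.resize(t,None,fx=3,fy=2.2*384/264,interpolation=2)[:200]
t=cv2.resize(cv2.imread("pics/top5.png")[140:225,190:340],None,fx=2.4,fy=2.4,interpolation=2)
o=np.zeros((600,512,3),np.uint8);o[:384]=w;o[384:384+204,:360]=t;cv2.imwrite("pics/wt5.png",o)
E
```

```text
[584.14264491 -87.23013401 284.54232817] [-0.20496591  0.22195358  1.10994874 -0.01247784  1.79299389 -1.71306124] [517.5944072  -79.21255972 426.83992633] [447.46624903 205.36481453] [366.76088909 229.20252065] [524.21824562 180.85259255]
 shift [0.0137 0.0732 0.0149] yaw 57.2 jaw now 86.2 j6 -1.713 tz [ 1.   -0.07  0.01]
```

View pics/wt5.png

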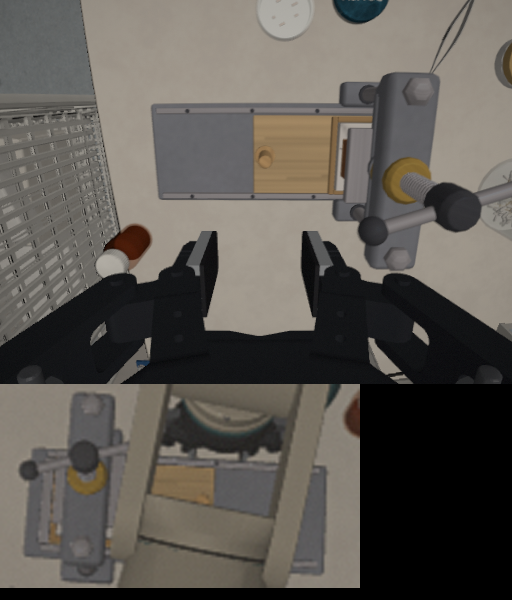

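```bash
python3 - <<'E'
from h import *
s=read_state();W=cam("wrist",s)
b=at_z(W,(373,231),229);print(b,"hub top",at_z(W,(456.5,207.5),244))
T=cam("top");a=at_z(T,(190+29/2.4,140+86/2.4),229);print("ballA top",a,"hub",at_z(T,(190+84/2.4,140+73/2.4),244))
for h in([590.7,38],):
  for p in(a,b):d=p[:2]-h;print(np.linalg.norm(d),np.degrees(np.arctan2(d[1],d[0])))
E
```

```text
[601.92921358 -13.06337757 229.        ] hub top [583.70360396  32.54402381 244.        ]
ballA top [576.92687083  89.91117015 229.        ] hub [585.8616946   36.39755328 244.        ]
53.70724973274074 104.85941657912993
52.28349420726582 -77.59764331082344
```

Call:
{"fn": "move_arm", "kwargs": {"rows": [{"translation": [0.0, 0.03, 0.006], "yaw": 7}, {"translation": [0.0, 0.06, 0.012], "yaw": 14}, {"translation": [0.0, 0.073, 0.014], "yaw": 21}, {"translation": [0.0, 0.073, 0.014], "yaw": 28}, {"translation": [0.0, 0.073, 0.014], "yaw": 35}, {"translation": [0.0, 0.073, 0.014], "yaw": 42}, {"translation": [0.0, 0.073, 0.014], "yaw": 49}, {"translation": [0.0, 0.073, 0.014], "yaw": 57}, {"translation": [0.0, 0.073, 0.014], "yaw": 57}, {"translation": [0.0, 0.073, 0.014], "yaw": 57}], "grip": 0.36}}

```text
time_s: 13.62
tcp_pos: [601.3, -15.5, 277.1]
tool_rot: [0.353, 0.607, -0.36, 0.614]
ft_force: [0.0, -0.4, 0.1]
gripper_width: 30.3
```

```bash
python3 - <<'E'
from h import *
s=read_state();print(s["tcp_pos"],s["joint_pos"],s["gripper_width"])
goto([603.3,-15.4,203],29,s)
f=grab_frame("wrist");cv2.imwrite("pics/w6.png",f[:,:,::-1])
W=cam("wrist",s);print(proj(W,[603.3,-15.4,229]))
E
```

```text
[601.3434726  -15.54187432 277.1254346 ] [-0.08075243  0.26424569  1.07513412 -0.01422396  1.79838113 -0.59837138] 30.309864851614062
 shift [ 0.0741  0.0021 -0.0002] yaw 0.5 jaw now 29.5 j6 -0.598 tz [ 0.49 -0.87  0.01]
[259.33949679 215.19909342]
```

View pics/w6.png

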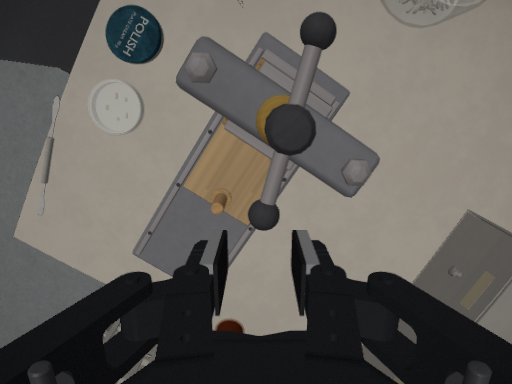

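```bash
python3 - <<'E'
from h import *
s=read_state();W=cam("wrist",s)
a=at_z(W,(318.5,31),229);b=at_z(W,(264,215),229);d=a-b;print(a,b,(a+b)/2,np.linalg.norm(d),np.degrees(np.arctan2(d[1],d[0])),at_z(W,(291,129),244))
goto([b[0],b[1],203],29,s)
E
```

```text
[578.86419858  94.46183565 229.        ] [605.98887925 -13.89341192 229.        ] [592.42653891  40.28421187 229.        ] 111.69873759092587 104.05409298751708 [591.35697193  40.96437037 244.        ]
 shift [ 0.0745  0.005  -0.0002] yaw 0.5 jaw now 29.5 j6 -0.599 tz [ 0.49 -0.87  0.01]
```

Call:
{"fn": "move_arm", "kwargs": {"rows": [{"translation": [0.02, 0.005, 0], "yaw": 0}, {"translation": [0.045, 0.005, 0], "yaw": 0}, {"translation": [0.065, 0.005, 0], "yaw": 0}, {"translation": [0.073, 0.005, 0], "yaw": 0}, {"translation": [0.0745, 0.005, 0], "yaw": 0}, {"translation": [0.0745, 0.005, 0], "yaw": 0}, {"translation": [0.0745, 0.005, 0], "yaw": 0}]}}

```text
time_s: 14.25
tcp_pos: [606.6, -14.2, 204.7]
tool_rot: [0.352, 0.607, -0.359, 0.615]
ft_force: [-0.5, 0.4, 0.9]
gripper_width: 30.7
```

```bash
cat >> h.py <<'E'
def arc(degs,step,hub,phi0,dz_per_deg=8/180,rad=55,s=None):
    """cw sweep rows: ball-centre angle phi0 -> phi0-deg, in tool axes of now, plus yaw"""
    s=s or read_state();T=R.from_quat(s["tool_rot"]).as_matrix()
    p0=np.array(s["tcp_pos"]);out=[]
    for d in list(np.arange(step,degs+.01,step)):
        f=np.radians(phi0-d);p=np.array([hub[0]+rad*np.cos(f),hub[1]+rad*np.sin(f),p0[2]-d*dz_per_deg])
        out.append((*(T.T@(p-p0)/1000).round(4).tolist(),round(float(d),1)))
    for o in out:print(o)
E
python3 - <<'E'
from h import *
s=read_state();p=np.array(s["tcp_pos"]);h=np.array([592,39.7]);d=p[:2]-h;phi=np.degrees(np.arctan2(d[1],d[0]))
print(p,s["ft_force"],np.linalg.norm(d),phi)
arc(84,7,h,phi,s=s,rad=np.linalg.norm(d))
E
```

```text
[606.58338391 -14.17616461 204.74288075] [-0.54511017  0.44878446  0.86055245] 55.81501768577934 -74.8539352440887
(0.0003, -0.0065, -0.0021, 7.0)
(0.0006, -0.0127, -0.005, 14.0)
(0.0008, -0.0184, -0.0086, 21.0)
(0.0011, -0.0237, -0.0129, 28.0)
(0.0013, -0.0285, -0.0178, 35.0)
(0.0016, -0.0326, -0.0232, 42.0)
(0.0018, -0.036, -0.0291, 49.0)
(0.002, -0.0387, -0.0354, 56.0)
(0.0022, -0.0406, -0.0419, 63.0)
(0.0024, -0.0416, -0.0487, 70.0)
(0.0027, -0.0419, -0.0555, 77.0)
(0.0029, -0.0413, -0.0623, 84.0)
```

Call:
{"fn": "move_arm", "kwargs": {"rows": [{"translation": [0.0003, -0.0065, -0.0021], "yaw": 7}, {"translation": [0.0006, -0.0127, -0.005], "yaw": 14}, {"translation": [0.0008, -0.0184, -0.0086], "yaw": 21}, {"translation": [0.0011, -0.0237, -0.0129], "yaw": 28}, {"translation": [0.0013, -0.0285, -0.0178], "yaw": 35}, {"translation": [0.0016, -0.0326, -0.0232], "yaw": 42}, {"translation": [0.0018, -0.036, -0.0291], "yaw": 49}, {"translation": [0.002, -0.0387, -0.0354], "yaw": 56}, {"translation": [0.0022, -0.0406, -0.0419], "yaw": 63}, {"translation": [0.0024, -0.0416, -0.0487], "yaw": 70}, {"translation": [0.0027, -0.0419, -0.0555], "yaw": 77}, {"translation": [0.0029, -0.0413, -0.0623], "yaw": 84}]}}

```text
time_s: 15.25
tcp_pos: [540.9, 17.9, 203.4]
tool_rot: [0.676, 0.206, -0.672, 0.221]
ft_force: [2.7, -8.1, 0.4]
gripper_width: 31.1
```

```bash
cat >> h.py <<'E'
HUB=np.array([592,39.7])
def stat(s=None):
    s=s or read_state();d=np.array(s["tcp_pos"])[:2]-HUB;r=np.linalg.norm(d);e=d/r;f=np.array(s["ft_force"])[:2]
    phi=np.degrees(np.arctan2(d[1],d[0]));T=R.from_quat(s["tool_rot"]).as_matrix();y=T[:,1]
    ccw=np.array([-e[1],e[0]]) # resisting force on tool is ccw when turning cw
    print("tcp",np.round(s["tcp_pos"],1),"r %.1f phi %.1f Ftan %.1f Frad %.1f"%(r,phi,f@ccw,f@e),"jaw %.1f j6 %.2f w %.1f"%(np.degrees(np.arctan2(y[1],y[0])),s["joint_pos"][5],s["gripper_width"]),"t",s["time_s"],"tau",np.round(s["ft_torque"],2))
    return phi,r
E
python3 - <<'E'
from h import *
s=read_state();phi,r=stat(s);arc(84,7,HUB,phi,s=s,rad=55)
E
```

```text
tcp [540.9  17.9 203.4] r 55.6 phi -156.9 Ftan 8.5 Frad 0.7 jaw -54.9 j6 0.93 w 31.1 t 15.25 tau [-1.2  -0.24 -0.03]
(0.0002, -0.0064, -0.0024, 7.0)
(0.0004, -0.0126, -0.0049, 14.0)
(0.0005, -0.0184, -0.0083, 21.0)
(0.0007, -0.0238, -0.0123, 28.0)
(0.0009, -0.0287, -0.0169, 35.0)
(0.0012, -0.0329, -0.0221, 42.0)
(0.0014, -0.0365, -0.0277, 49.0)
(0.0016, -0.0394, -0.0338, 56.0)
(0.0019, -0.0416, -0.0402, 63.0)
(0.0022, -0.0429, -0.0468, 70.0)
(0.0024, -0.0434, -0.0535, 77.0)
(0.0028, -0.0431, -0.0602, 84.0)
```

Call:
{"fn": "move_arm", "kwargs": {"rows": [{"translation": [0.0003, -0.0064, -0.0024], "yaw": 7}, {"translation": [0.0006, -0.0126, -0.0049], "yaw": 14}, {"translation": [0.0009, -0.0184, -0.0083], "yaw": 21}, {"translation": [0.0012, -0.0238, -0.0123], "yaw": 28}, {"translation": [0.0015, -0.0287, -0.0169], "yaw": 35}, {"translation": [0.0018, -0.0329, -0.0221], "yaw": 42}, {"translation": [0.0021, -0.0365, -0.0277], "yaw": 49}, {"translation": [0.0024, -0.0394, -0.0338], "yaw": 56}, {"translation": [0.0027, -0.0416, -0.0402], "yaw": 63}, {"translation": [0.003, -0.0429, -0.0468], "yaw": 70}, {"translation": [0.0033, -0.0434, -0.0535], "yaw": 77}, {"translation": [0.0036, -0.0431, -0.0602], "yaw": 84}]}}

```text
time_s: 16.25
tcp_pos: [565.3, 87.2, 200.6]
tool_rot: [0.649, -0.299, -0.637, -0.29]
ft_force: [-6.0, -3.6, 1.8]
gripper_width: 30.6
```

```bash
python3 - <<'E'
from h import *
s=read_state();phi,r=stat(s);arc(14,7,HUB,phi,s=s,rad=55)
E
```

```text
tcp [565.3  87.2 200.6] r 54.5 phi 119.4 Ftan 7.0 Frad -0.2 jaw -139.2 j6 2.53 w 30.6 t 16.25 tau [-0.67  0.87 -0.  ]
(0.0003, -0.0066, -0.0012, 7.0)
(0.0006, -0.0128, -0.0037, 14.0)
```

Call:
{"fn": "move_arm", "kwargs": {"rows": [{"translation": [0, 0.003, 0], "yaw": 0}, {"translation": [0, 0.005, 0], "yaw": 0}, {"translation": [-0.035, 0.005, 0], "yaw": 0}, {"translation": [-0.07, 0.005, 0], "yaw": 0}, {"translation": [-0.075, 0.005, 0], "yaw": -7}, {"translation": [-0.075, 0.005, 0], "yaw": -14}, {"translation": [-0.075, 0.005, 0], "yaw": -21}, {"translation": [-0.075, 0.005, 0], "yaw": -28}, {"translation": [-0.075, 0.005, 0], "yaw": -35}, {"translation": [-0.075, 0.005, 0], "yaw": -42}, {"translation": [-0.075, 0.005, 0], "yaw": -49}, {"translation": [-0.075, 0.005, 0], "yaw": -56}]}}

```text
time_s: 17.25
tcp_pos: [560.7, 85.2, 276.9]
tool_rot: [0.71, 0.039, -0.701, 0.052]
ft_force: [0.1, 0.2, 1.3]
gripper_width: 30.6
```

```bash
python3 - <<'E'
from h import *
s=read_state();stat(s);goto([623.2,-5.6,272],None,s)
E
```

```text
tcp [560.7  85.2 276.9] r 55.2 phi 124.5 Ftan -0.1 Frad 0.1 jaw -82.6 j6 1.53 w 30.6 t 17.25 tau [ 0.04 -0.01  0.01]
 shift [ 0.0074  0.098  -0.0502] yaw 0 jaw now -82.6 j6 1.533 tz [-0.99 -0.13 -0.01]
```

Call:
{"fn": "move_arm", "kwargs": {"rows": [{"translation": [0.0, 0.03, -0.015], "yaw": -7}, {"translation": [0.0, 0.06, -0.03], "yaw": -14}, {"translation": [0.0, 0.09, -0.046], "yaw": -21}, {"translation": [0.0, 0.098, -0.05], "yaw": -28}, {"translation": [0.0, 0.098, -0.05], "yaw": -35}, {"translation": [0.0, 0.098, -0.05], "yaw": -42}, {"translation": [0.0, 0.098, -0.05], "yaw": -49}, {"translation": [0.0, 0.098, -0.05], "yaw": -56}, {"translation": [0.0, 0.098, -0.05], "yaw": -63}, {"translation": [0.0, 0.098, -0.05], "yaw": -70}, {"translation": [0.0, 0.098, -0.05], "yaw": -77}, {"translation": [0.0, 0.098, -0.05], "yaw": -84}]}}

```text
time_s: 18.25
tcp_pos: [622.9, -5.6, 280.8]
tool_rot: [0.49, 0.5, -0.492, 0.517]
ft_force: [-0.6, -0.6, -0.3]
gripper_width: 30.9
```

Call:
{"fn": "move_arm", "kwargs": {"rows": [{"translation": [0, 0, 0], "yaw": -7}, {"translation": [0, 0, 0], "yaw": -14}, {"translation": [0, 0, 0], "yaw": -21}, {"translation": [0, 0, 0], "yaw": -28}, {"translation": [0, 0, 0], "yaw": -35}, {"translation": [0, 0, 0], "yaw": -42}, {"translation": [0, 0, 0], "yaw": -48}, {"translation": [0, 0, 0], "yaw": -48}]}}

```text
time_s: 18.92
tcp_pos: [622.9, -5.8, 282.0]
tool_rot: [0.236, 0.657, -0.243, 0.673]
ft_force: [-0.4, 0.3, 0.4]
gripper_width: 30.7
```

```bash
python3 - <<'E'
from h import *
s=read_state();stat(s);f=grab_frame("wrist");cv2.imwrite("pics/w7.png",f[:,:,::-1])
W=cam("wrist",s)
g=cv2.cvtColor(cv2.imread("pics/w7.png"),cv2.COLOR_BGR2GRAY)
q=proj(W,[623.2,-5.6,222]);print("pred",q)
x,y=q.astype(int);roi=g[y-35:y+36,x-35:x+36];m=(roi<75).astype(np.uint8)
n,l,st,c=cv2.connectedComponentsWithStats(m)
for i in range(1,n):
  if st[i,4]>60:print(st[i],c[i]+[x-35,y-35],at_z(W,c[i]+[x-35,y-35],222))
goto([623.2,-5.6,196],None,s)
E
```

```text
tcp [622.9  -5.8 282. ] r 55.0 phi -55.8 Ftan -0.1 Frad -0.5 jaw 50.4 j6 -0.94 w 30.7 t 18.9167 tau [0.   0.03 0.05]
pred [257.06628264 206.05590245]
[ 22  21  30  30 637] [258.33908948 207.29199372] [624.40967257  -5.50355359 222.        ]
 shift [ 0.086   0.0006 -0.0021] yaw 0 jaw now 50.4 j6 -0.945 tz [ 0.77 -0.64  0.03]
```

Call:
{"fn": "move_arm", "kwargs": {"rows": [{"translation": [0.025, 0.001, -0.001], "yaw": 0}, {"translation": [0.055, 0.001, -0.0015], "yaw": 0}, {"translation": [0.075, 0.001, -0.002], "yaw": 0}, {"translation": [0.083, 0.001, -0.002], "yaw": 0}, {"translation": [0.085, 0.001, -0.002], "yaw": 0}, {"translation": [0.085, 0.001, -0.002], "yaw": 0}, {"translation": [0.085, 0.001, -0.002], "yaw": 0}]}}

```text
time_s: 19.55
tcp_pos: [624.2, -5.4, 199.1]
tool_rot: [0.238, 0.655, -0.245, 0.674]
ft_force: [0.4, 0.0, 0.6]
gripper_width: 30.5
```

```bash
python3 - <<'E'
from h import *
s=read_state();phi,r=stat(s);arc(42,7,HUB,phi,s=s,rad=55)
E
```

```text
tcp [624.2  -5.4 199.1] r 55.4 phi -54.5 Ftan 0.4 Frad 0.2 jaw 50.0 j6 -0.93 w 30.5 t 19.55 tau [ 0.02 -0.03 -0.01]
(0.0002, -0.0063, -0.0024, 7.0)
(0.0005, -0.0124, -0.0053, 14.0)
(0.0007, -0.0181, -0.0088, 21.0)
(0.0009, -0.0233, -0.0131, 28.0)
(0.0011, -0.028, -0.0179, 35.0)
(0.0012, -0.032, -0.0233, 42.0)
```

Call:
{"fn": "move_arm", "kwargs": {"rows": [{"translation": [0.0003, -0.0063, -0.0024], "yaw": 7}, {"translation": [0.0006, -0.0124, -0.0053], "yaw": 14}, {"translation": [0.0009, -0.0181, -0.0088], "yaw": 21}, {"translation": [0.0012, -0.0233, -0.0131], "yaw": 28}]}}

```text
time_s: 19.88
tcp_pos: [600.9, -14.4, 200.2]
tool_rot: [0.397, 0.573, -0.397, 0.597]
ft_force: [7.2, 1.7, 0.5]
gripper_width: 30.6
```

Call:
{"fn": "move_arm", "kwargs": {"rows": [{"translation": [0.0003, -0.0035, -0.0011], "yaw": 3.5}, {"translation": [0.0005, -0.0066, -0.0022], "yaw": 7}]}}

```text
time_s: 20.05
tcp_pos: [595.5, -14.5, 201.9]
tool_rot: [0.436, 0.545, -0.43, 0.572]
ft_force: [7.8, 0.8, -2.8]
gripper_width: 31.1
```

```bash
python3 - <<'E'
from h import *
s=read_state();phi,r=stat(s);arc(14,3.5,HUB,phi,s=s,rad=55)
E
```

```text
tcp [595.5 -14.5 201.9] r 54.3 phi -86.3 Ftan 7.8 Frad -0.3 jaw 14.5 j6 -0.33 w 31.1 t 20.05 tau [ 0.11 -1.11  0.03]
(0.0001, -0.0034, -0.0, 3.5)
(0.0001, -0.0066, -0.001, 7.0)
(0.0001, -0.0098, -0.0021, 10.5)
(0.0002, -0.0129, -0.0034, 14.0)
```

Call:
{"fn": "move_arm", "kwargs": {"rows": [{"translation": [0.0006, -0.0034, -0.0003], "yaw": 3.5}, {"translation": [0.001, -0.0066, -0.001], "yaw": 7}, {"translation": [0.0014, -0.0098, -0.0021], "yaw": 10.5}, {"translation": [0.0018, -0.0129, -0.0034], "yaw": 14}]}}

```text
time_s: 20.38
tcp_pos: [584.0, -14.5, 202.2]
tool_rot: [0.505, 0.486, -0.493, 0.516]
ft_force: [6.8, -0.2, 0.3]
gripper_width: 30.6
```

```bash
python3 - <<'E'
from h import *
s=read_state();phi,r=stat(s);arc(14,3.5,HUB,phi,s=s,rad=55)
E
```

```text
tcp [584.  -14.5 202.2] r 54.8 phi -98.4 Ftan 6.8 Frad -0.8 jaw 0.3 j6 -0.09 w 30.6 t 20.3833 tau [-0.1  -1.04  0.01]
(0.0, -0.0033, -0.0004, 3.5)
(0.0, -0.0066, -0.0012, 7.0)
(0.0, -0.0098, -0.0022, 10.5)
(0.0, -0.013, -0.0034, 14.0)
```

Call:
{"fn": "move_arm", "kwargs": {"rows": [{"translation": [0.002, -0.0033, -0.0004], "yaw": 3.5}, {"translation": [0.003, -0.0066, -0.0012], "yaw": 7}, {"translation": [0.0035, -0.0098, -0.0022], "yaw": 10.5}, {"translation": [0.004, -0.013, -0.0034], "yaw": 14}]}}

```text
time_s: 20.72
tcp_pos: [573.5, -11.8, 201.3]
tool_rot: [0.567, 0.419, -0.547, 0.452]
ft_force: [6.6, -2.8, 2.5]
gripper_width: 30.9
```

```bash
python3 - <<'E'
from h import *
s=read_state();phi,r=stat(s);arc(14,3.5,HUB,phi,s=s,rad=55)
E
```

```text
tcp [573.5 -11.8 201.3] r 54.7 phi -109.8 Ftan 7.1 Frad 0.4 jaw -13.9 j6 0.16 w 30.9 t 20.7167 tau [-0.39 -1.05 -0.05]
(-0.0, -0.0034, -0.0002, 3.5)
(-0.0001, -0.0067, -0.0008, 7.0)
(-0.0001, -0.0099, -0.0017, 10.5)
(-0.0001, -0.0131, -0.0027, 14.0)
```

Call:
{"fn": "move_arm", "kwargs": {"rows": [{"translation": [0.002, -0.0034, -0.0002], "yaw": 3}, {"translation": [0.003, -0.0067, -0.0008], "yaw": 6}, {"translation": [0.0035, -0.0099, -0.0017], "yaw": 9}, {"translation": [0.004, -0.0135, -0.003], "yaw": 12}]}}

```text
time_s: 21.05
tcp_pos: [563.8, -6.9, 201.0]
tool_rot: [0.614, 0.356, -0.585, 0.392]
ft_force: [5.2, -5.7, 5.9]
gripper_width: 30.7
```

```bash
python3 - <<'E'
from h import *
s=read_state();phi,r=stat(s);arc(16,4,HUB,phi,s=s,rad=55)
E
```

```text
tcp [563.8  -6.9 201. ] r 54.5 phi -121.2 Ftan 7.4 Frad 2.2 jaw -26.2 j6 0.39 w 30.7 t 21.05 tau [-0.88 -0.92 -0.07]
(-0.0001, -0.0039, 0.0, 4.0)
(-0.0001, -0.0076, -0.0007, 8.0)
(-0.0002, -0.0113, -0.0017, 12.0)
(-0.0002, -0.015, -0.003, 16.0)
```

Call:
{"fn": "move_arm", "kwargs": {"rows": [{"translation": [0.0003, -0.0039, 0], "yaw": 4}, {"translation": [0.0006, -0.0076, -0.0007], "yaw": 8}, {"translation": [0.001, -0.0113, -0.0017], "yaw": 12}, {"translation": [0.001, -0.015, -0.003], "yaw": 15}]}}

```text
time_s: 21.38
tcp_pos: [553.7, 0.8, 202.9]
tool_rot: [0.663, 0.272, -0.625, 0.309]
ft_force: [4.3, -6.3, 3.6]
gripper_width: 30.6
```

```bash
python3 - <<'E'
from h import *
s=read_state();phi,r=stat(s);arc(16,4,HUB,phi,s=s,rad=55)
E
```

```text
tcp [553.7   0.8 202.9] r 54.6 phi -134.5 Ftan 7.5 Frad 1.5 jaw -41.5 j6 0.67 w 30.6 t 21.3833 tau [-1.07 -0.63 -0.1 ]
(-0.0001, -0.0038, 0.0001, 4.0)
(-0.0002, -0.0076, -0.0005, 8.0)
(-0.0002, -0.0114, -0.0014, 12.0)
(-0.0003, -0.0151, -0.0025, 16.0)
```

Call:
{"fn": "move_arm", "kwargs": {"rows": [{"translation": [0.0006, -0.0047, -0.0001], "yaw": 5}, {"translation": [0.0014, -0.0093, -0.0008], "yaw": 10}, {"translation": [0.002, -0.014, -0.0022], "yaw": 15}, {"translation": [0.002, -0.0182, -0.0038], "yaw": 20}]}}

```text
time_s: 21.72
tcp_pos: [544.4, 13.9, 203.6]
tool_rot: [0.709, 0.155, -0.661, 0.189]
ft_force: [2.3, -7.8, 4.5]
gripper_width: 30.7
```

```bash
python3 - <<'E'
from h import *
s=read_state();phi,r=stat(s);arc(20,5,HUB,phi,s=s,rad=55)
E
```

```text
tcp [544.4  13.9 203.6] r 54.1 phi -151.5 Ftan 7.9 Frad 1.6 jaw -61.9 j6 1.05 w 30.7 t 21.7167 tau [-1.32 -0.31 -0.13]
(-0.0001, -0.0048, 0.0007, 5.0)
(-0.0002, -0.0096, 0.0001, 10.0)
(-0.0002, -0.0143, -0.0009, 15.0)
(-0.0002, -0.0188, -0.0023, 20.0)
```

Call:
{"fn": "move_arm", "kwargs": {"rows": [{"translation": [0.0006, -0.0048, 0.0005], "yaw": 4}, {"translation": [0.0014, -0.0096, 0.0001], "yaw": 8}, {"translation": [0.002, -0.0143, -0.0009], "yaw": 12}, {"translation": [0.002, -0.0188, -0.0023], "yaw": 16}]}}

```text
time_s: 22.05
tcp_pos: [538.9, 29.7, 204.2]
tool_rot: [0.731, 0.058, -0.674, 0.087]
ft_force: [-1.7, -8.6, 5.8]
gripper_width: 31.2
```

```bash
python3 - <<'E'
from h import *
s=read_state();phi,r=stat(s);arc(20,5,HUB,phi,s=s,rad=55)
E
```

```text
tcp [538.9  29.7 204.2] r 54.1 phi -169.3 Ftan 8.1 Frad 3.3 jaw -78.3 j6 1.37 w 31.2 t 22.05 tau [-1.37  0.27 -0.22]
(-0.0001, -0.0048, 0.0007, 5.0)
(-0.0, -0.0096, -0.0001, 10.0)
(0.0001, -0.0142, -0.0012, 15.0)
(0.0002, -0.0188, -0.0027, 20.0)
```

Call:
{"fn": "move_arm", "kwargs": {"rows": [{"translation": [0, -0.0048, 0.0005], "yaw": 4.5}, {"translation": [0, -0.0096, -0.0001], "yaw": 9}, {"translation": [0.0003, -0.0142, -0.0012], "yaw": 13.5}, {"translation": [0.0005, -0.0188, -0.0027], "yaw": 18}]}}

```text
time_s: 22.38
tcp_pos: [538.2, 47.0, 205.7]
tool_rot: [0.736, -0.051, -0.674, -0.029]
ft_force: [-4.1, -8.1, 3.1]
gripper_width: 30.6
```

```bash
python3 - <<'E'
from h import *
s=read_state();phi,r=stat(s);arc(20,5,HUB,phi,s=s,rad=55)
E
```

```text
tcp [538.2  47.  205.7] r 54.3 phi 172.3 Ftan 8.6 Frad 3.0 jaw -96.6 j6 1.72 w 30.6 t 22.3833 tau [-1.35  0.81 -0.21]
(0.0001, -0.0048, 0.0004, 5.0)
(0.0002, -0.0096, -0.0003, 10.0)
(0.0004, -0.0142, -0.0014, 15.0)
(0.0007, -0.0188, -0.0029, 20.0)
```

Call:
{"fn": "move_arm", "kwargs": {"rows": [{"translation": [0, 0.003, 0], "yaw": 0}, {"translation": [0.004, 0.004, 0], "yaw": 0}, {"translation": [0.008, 0.004, 0], "yaw": 0}, {"translation": [0.011, 0.004, 0], "yaw": 0}, {"translation": [0.011, 0.004, 0], "yaw": 0}]}}

```text
time_s: 22.8
tcp_pos: [538.5, 42.6, 193.9]
tool_rot: [0.736, -0.051, -0.674, -0.029]
ft_force: [0.6, 0.3, 0.6]
gripper_width: 30.2
```

```bash
python3 - <<'E'
from h import *
s=read_state();phi,r=stat(s);arc(20,5,HUB,phi,s=s,rad=55,dz_per_deg=.05);print(R.from_quat(s["tool_rot"]).as_matrix().round(3))
for n in("side",):f=grab_frame(n);cv2.imwrite(f"pics/s8.png",f[:,:,::-1])
w=grab_frame("wrist")[:,:,::-1]
t=cv2.resize(cv2.imread("pics/s8.png")[120:300,220:340],None,fx=2.13,fy=2.13,interpolation=2);print(t.shape)
o=np.zeros((384,512+t.shape[1],3),np.uint8);o[:,:512]=w;o[:,512:]=cv2.resize(t,(t.shape[1],384));cv2.imwrite("pics/ws8.png",o)
E
```

```text
tcp [538.5  42.6 193.9] r 53.6 phi 176.8 Ftan -0.4 Frad -0.6 jaw -96.5 j6 1.71 w 30.2 t 22.8 tau [0.01 0.   0.01]
(-0.0, -0.0047, 0.0015, 5.0)
(0.0002, -0.0095, 0.0011, 10.0)
(0.0003, -0.0143, 0.0004, 15.0)
(0.0006, -0.0189, -0.0008, 20.0)
[[ 0.085 -0.114 -0.99 ]
 [-0.036 -0.993  0.111]
 [-0.996  0.026 -0.089]]
(383, 256, 3)
```

View pics/ws8.png

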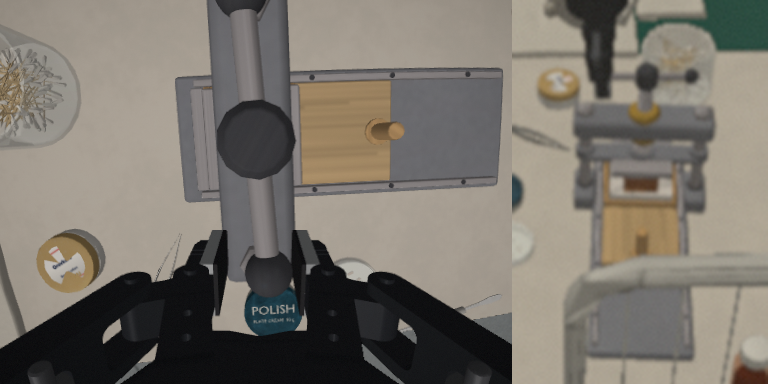

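Call:
{"fn": "move_arm", "kwargs": {"rows": [{"translation": [0.0003, -0.0047, 0.001], "yaw": 5}, {"translation": [0.0006, -0.0095, 0.0008], "yaw": 10}, {"translation": [0.0009, -0.0143, 0], "yaw": 15}, {"translation": [0.0012, -0.0189, -0.0012], "yaw": 20}]}}

```text
time_s: 23.23
tcp_pos: [542.7, 60.0, 194.0]
tool_rot: [0.721, -0.17, -0.654, -0.157]
ft_force: [-0.2, -7.1, 4.1]
gripper_width: 30.7
```

```bash
python3 - <<'E'
from h import *
s=read_state();phi,r=stat(s);arc(20,5,HUB,phi,s=s,rad=55,dz_per_deg=.05)
E
```

```text
tcp [542.7  60.  194. ] r 53.3 phi 157.6 Ftan 6.7 Frad -2.5 jaw -116.8 j6 2.10 w 30.7 t 23.2333 tau [-1.08  0.04 -0.05]
(0.0001, -0.0047, 0.0018, 5.0)
(0.0004, -0.0095, 0.0016, 10.0)
(0.0007, -0.0142, 0.001, 15.0)
(0.0011, -0.0189, -0.0001, 20.0)
```

Call:
{"fn": "move_arm", "kwargs": {"rows": [{"translation": [0.0003, -0.0047, 0.0014], "yaw": 4}, {"translation": [0.0006, -0.0095, 0.0013], "yaw": 8}, {"translation": [0.0009, -0.0142, 0.0008], "yaw": 12}, {"translation": [0.0013, -0.0189, -0.0003], "yaw": 16}]}}

```text
time_s: 23.57
tcp_pos: [551.7, 75.5, 193.6]
tool_rot: [0.691, -0.261, -0.623, -0.257]
ft_force: [-4.8, -6.3, 5.3]
gripper_width: 31.0
```

```bash
python3 - <<'E'
from h import *
s=read_state();phi,r=stat(s);arc(20,5,HUB,phi,s=s,rad=55,dz_per_deg=.05)
E
```

```text
tcp [551.7  75.5 193.6] r 53.9 phi 138.4 Ftan 7.9 Frad -0.6 jaw -133.0 j6 2.42 w 31.0 t 23.5667 tau [-0.98  0.56 -0.15]
(0.0003, -0.0048, 0.001, 5.0)
(0.0007, -0.0095, 0.0005, 10.0)
(0.0012, -0.0142, -0.0003, 15.0)
(0.0017, -0.0188, -0.0016, 20.0)
```

Call:
{"fn": "move_arm", "kwargs": {"rows": [{"translation": [0.0003, -0.0036, 0.0008], "yaw": 3}, {"translation": [0.0006, -0.0072, 0.0006], "yaw": 6}, {"translation": [0.001, -0.0108, 0.0002], "yaw": 9}, {"translation": [0.0012, -0.0142, -0.0003], "yaw": 12}]}}

```text
time_s: 23.9
tcp_pos: [561.5, 84.5, 193.3]
tool_rot: [0.66, -0.327, -0.591, -0.328]
ft_force: [-4.0, -5.8, 2.2]
gripper_width: 30.9
```

```bash
python3 - <<'E'
from h import *
s=read_state();phi,r=stat(s);arc(20,5,HUB,phi,s=s,rad=55,dz_per_deg=.05)
E
```

```text
tcp [561.5  84.5 193.3] r 54.2 phi 124.2 Ftan 6.5 Frad -2.6 jaw -145.1 j6 2.65 w 30.9 t 23.9 tau [-0.9   0.69 -0.07]
(0.0004, -0.0048, 0.0005, 5.0)
(0.001, -0.0095, -0.0001, 10.0)
(0.0015, -0.0142, -0.0011, 15.0)
(0.0021, -0.0187, -0.0026, 20.0)
```

Call:
{"fn": "move_arm", "kwargs": {"rows": [{"translation": [0, 0.003, 0], "yaw": 0}, {"translation": [0, 0.005, 0], "yaw": 0}, {"translation": [-0.035, 0.005, 0], "yaw": 0}, {"translation": [-0.07, 0.005, 0], "yaw": 0}, {"translation": [-0.085, 0.005, 0], "yaw": -7}, {"translation": [-0.085, 0.005, 0], "yaw": -14}, {"translation": [-0.085, 0.005, 0], "yaw": -21}, {"translation": [-0.085, 0.005, 0], "yaw": -28}, {"translation": [-0.085, 0.005, 0], "yaw": -35}, {"translation": [-0.085, 0.005, 0], "yaw": -42}, {"translation": [-0.085, 0.005, 0], "yaw": -49}, {"translation": [-0.085, 0.005, 0], "yaw": -56}]}}

```text
time_s: 24.9
tcp_pos: [549.8, 85.6, 277.7]
tool_rot: [0.737, -0.008, -0.675, 0.023]
ft_force: [0.8, 0.3, -0.2]
gripper_width: 30.7
```

```bash
python3 - <<'E'
from h import *
s=read_state();stat(s);goto([627,-2.7,275],None,s)
E
```

```text
tcp [549.8  85.6 277.7] r 62.3 phi 132.6 Ftan -0.8 Frad -0.3 jaw -88.9 j6 1.66 w 30.7 t 24.9 tau [ 0.02  0.03 -0.06]
 shift [ 0.0133  0.0896 -0.0745] yaw 0 jaw now -88.9 j6 1.655 tz [-1.   -0.02 -0.09]
```

Call:
{"fn": "move_arm", "kwargs": {"rows": [{"translation": [0.002, 0.03, -0.025], "yaw": -7}, {"translation": [0.005, 0.06, -0.05], "yaw": -14}, {"translation": [0.01, 0.089, -0.074], "yaw": -21}, {"translation": [0.013, 0.0896, -0.0745], "yaw": -28}, {"translation": [0.013, 0.0896, -0.0745], "yaw": -35}, {"translation": [0.013, 0.0896, -0.0745], "yaw": -42}, {"translation": [0.013, 0.0896, -0.0745], "yaw": -49}, {"translation": [0.013, 0.0896, -0.0745], "yaw": -56}, {"translation": [0.013, 0.0896, -0.0745], "yaw": -63}, {"translation": [0.013, 0.0896, -0.0745], "yaw": -70}, {"translation": [0.013, 0.0896, -0.0745], "yaw": -77}, {"translation": [0.013, 0.0896, -0.0745], "yaw": -84}]}}

```text
time_s: 25.9
tcp_pos: [626.8, -2.5, 275.3]
tool_rot: [0.53, 0.448, -0.505, 0.513]
ft_force: [0.6, 0.6, -0.6]
gripper_width: 30.5
```

Call:
{"fn": "move_arm", "kwargs": {"rows": [{"translation": [0, 0, 0], "yaw": -7}, {"translation": [0, 0, 0], "yaw": -14}, {"translation": [0, 0, 0], "yaw": -21}, {"translation": [0, 0, 0], "yaw": -28}, {"translation": [0, 0, 0], "yaw": -35}, {"translation": [0, 0, 0], "yaw": -42}, {"translation": [0, 0, 0], "yaw": -49}, {"translation": [0, 0, 0], "yaw": -49}]}}

```text
time_s: 26.57
tcp_pos: [626.6, -2.4, 275.3]
tool_rot: [0.268, 0.618, -0.272, 0.687]
ft_force: [0.2, -0.2, -0.0]
gripper_width: 30.7
```

```bash
python3 - <<'E'
from h import *
s=read_state();stat(s);f=grab_frame("wrist");cv2.imwrite("pics/w9.png",f[:,:,::-1])
W=cam("wrist",s)
g=cv2.cvtColor(cv2.imread("pics/w9.png"),cv2.COLOR_BGR2GRAY)
q=proj(W,[627,-2.7,214]);print("pred",q)
x,y=q.astype(int);roi=g[y-35:y+36,x-35:x+36];m=(roi<75).astype(np.uint8)
n,l,st,c=cv2.connectedComponentsWithStats(m)
for i in range(1,n):
  if st[i,4]>60:
    b=at_z(W,c[i]+[x-35,y-35],214);print(st[i],c[i]+[x-35,y-35],b);goto([b[0],b[1],189],None,s)
print(R.from_quat(s["tool_rot"]).as_matrix().round(3)[:,0])
E
```

```text
tcp [626.6  -2.4 275.3] r 54.5 phi -50.5 Ftan 0.1 Frad 0.3 jaw 45.1 j6 -0.84 w 30.7 t 26.5667 tau [ 0.03  0.02 -0.02]
pred [253.35700099 200.3608361 ]
[ 23  23  29  28 626] [255.12779553 201.7971246 ] [628.56924458  -2.60731697 214.        ]
 shift [ 0.086  -0.0015 -0.0065] yaw 0 jaw now 45.1 j6 -0.839 tz [ 0.7  -0.7   0.09]
[ 0.088 -0.043 -0.995]
```

Call:
{"fn": "move_arm", "kwargs": {"rows": [{"translation": [0.025, 0, -0.002], "yaw": 0}, {"translation": [0.055, -0.0005, -0.004], "yaw": 0}, {"translation": [0.075, -0.001, -0.005], "yaw": 0}, {"translation": [0.084, -0.001, -0.005], "yaw": 0}, {"translation": [0.086, -0.001, -0.005], "yaw": 0}, {"translation": [0.086, -0.001, -0.005], "yaw": 0}, {"translation": [0.086, -0.001, -0.005], "yaw": 0}]}}

```text
time_s: 27.2
tcp_pos: [630.7, -3.3, 191.3]
tool_rot: [0.271, 0.616, -0.274, 0.687]
ft_force: [0.2, -0.0, 0.5]
gripper_width: 30.8
```

```bash
python3 - <<'E'
from h import *
s=read_state();phi,r=stat(s);arc(20,5,HUB,phi,s=s,rad=r,dz_per_deg=.05)
E
```

```text
tcp [630.7  -3.3 191.3] r 57.9 phi -48.0 Ftan 0.1 Frad 0.1 jaw 44.7 j6 -0.83 w 30.8 t 27.2 tau [ 0.01  0.06 -0.01]
(0.0, -0.005, -0.0005, 5.0)
(0.0, -0.01, -0.0014, 10.0)
(-0.0, -0.0149, -0.0027, 15.0)
(-0.0001, -0.0196, -0.0044, 20.0)
```

Call:
{"fn": "move_arm", "kwargs": {"rows": [{"translation": [0.0002, -0.005, -0.0005], "yaw": 5}, {"translation": [0.0004, -0.01, -0.0014], "yaw": 10}, {"translation": [0.0006, -0.0149, -0.0027], "yaw": 15}, {"translation": [0.0008, -0.0196, -0.0044], "yaw": 20}]}}

```text
time_s: 27.53
tcp_pos: [615.6, -13.0, 192.6]
tool_rot: [0.389, 0.556, -0.376, 0.631]
ft_force: [6.0, 3.2, 0.4]
gripper_width: 30.7
```

```bash
python3 - <<'E'
from h import *
s=read_state();phi,r=stat(s);arc(20,5,HUB,phi,s=s,rad=r,dz_per_deg=.05)
E
```

```text
tcp [615.6 -13.  192.6] r 57.8 phi -65.9 Ftan 6.8 Frad -0.4 jaw 24.5 j6 -0.49 w 30.7 t 27.5333 tau [ 0.62 -0.97  0.09]
(-0.0001, -0.005, -0.0002, 5.0)
(-0.0003, -0.01, -0.0009, 10.0)
(-0.0005, -0.0149, -0.002, 15.0)
(-0.0007, -0.0197, -0.0036, 20.0)
```

Call:
{"fn": "move_arm", "kwargs": {"rows": [{"translation": [0.0002, -0.0045, -0.0003], "yaw": 4}, {"translation": [0.0004, -0.009, -0.001], "yaw": 8}, {"translation": [0.0006, -0.0135, -0.002], "yaw": 12}, {"translation": [0.0008, -0.018, -0.0035], "yaw": 16}]}}

```text
time_s: 27.87
tcp_pos: [600.8, -17.3, 193.6]
tool_rot: [0.477, 0.495, -0.448, 0.572]
ft_force: [14.1, -2.0, -0.8]
gripper_width: 30.7
```

```bash
python3 - <<'E'
from h import *
s=read_state();phi,r=stat(s);arc(20,5,HUB,phi,s=s,rad=55.5,dz_per_deg=.05)
E
```

```text
tcp [600.8 -17.3 193.6] r 57.7 phi -81.2 Ftan 13.6 Frad 4.2 jaw 8.3 j6 -0.22 w 30.7 t 27.8667 tau [-0.05 -2.1  -0.02]
(-0.0004, -0.0049, -0.0024, 5.0)
(-0.0007, -0.0097, -0.0029, 10.0)
(-0.001, -0.0144, -0.0039, 15.0)
(-0.0013, -0.019, -0.0053, 20.0)
```

Call:
{"fn": "move_arm", "kwargs": {"rows": [{"translation": [0, 0.007, 0], "yaw": 0}, {"translation": [0, 0.007, 0], "yaw": 0}, {"translation": [0, 0.006, 0], "yaw": 0}]}}

```text
time_s: 28.12
tcp_pos: [607.3, -16.5, 196.0]
tool_rot: [0.477, 0.494, -0.448, 0.573]
ft_force: [-0.8, -0.2, -0.6]
gripper_width: 30.6
```

```bash
cat >> h.py <<'E'
def torque(s=None,L=175):
    s=s or read_state();T=R.from_quat(s["tool_rot"]).as_matrix();ref=np.array(s["tcp_pos"])-L*T[:,0]
    f=np.array(s["ft_force"]);d=ref[:2]-HUB;M=d[0]*f[1]-d[1]*f[0]+s["ft_torque"][2]*1000
    print("Mz hub %.3f Nm -> F %.0f"%(M/1000,(M/1000-.4)/.00255))
E
python3 - <<'E'
from h import *
s=read_state();phi,r=stat(s);torque(s);f=grab_frame("side");cv2.imwrite("pics/s10.png",f[:,:,::-1]);f=grab_frame("wrist");cv2.imwrite("pics/w10.png",f[:,:,::-1])
W=cam("wrist",s);g=cv2.cvtColor(cv2.imread("pics/w10.png"),cv2.COLOR_BGR2GRAY)
f=np.radians(-76);q=proj(W,[592+55*np.cos(f),39.7+55*np.sin(f),213]);x,y=q.astype(int);m=(g[y-40:y+41,x-40:x+41]<75).astype(np.uint8)
n,l,st,c=cv2.connectedComponentsWithStats(m)
for i in range(1,n):
  if st[i,4]>60:b=at_z(W,c[i]+[x-40,y-40],213);print(st[i],b,np.degrees(np.arctan2(b[1]-39.7,b[0]-592)))
E
```

```text
tcp [607.3 -16.5 196. ] r 58.2 phi -74.8 Ftan -0.8 Frad -0.0 jaw 8.3 j6 -0.21 w 30.6 t 28.1167 tau [-0.03  0.06  0.03]
Mz hub -0.006 Nm -> F -159
[  0   9  14  72 745] [590.54343771 -17.43575136 213.        ] -91.4603255952339
[ 76   9   5  62 219] [621.54495242 -10.06902431 213.        ] -59.30487886606607
[  24   20   47   45 1479] [608.48750137 -15.18220108 213.        ] -73.2788816299797
```

Call:
{"fn": "move_arm", "kwargs": {"rows": [{"translation": [0.001, -0.004, 0], "yaw": 0}, {"translation": [0.001, -0.006, 0], "yaw": 0}, {"translation": [0.001, -0.007, 0], "yaw": 0}, {"translation": [0.001, -0.0078, 0], "yaw": 0}, {"translation": [0.001, -0.0085, 0], "yaw": 0}, {"translation": [0.001, -0.0085, 0], "yaw": 0}]}}

```text
time_s: 28.72
tcp_pos: [600.1, -17.5, 193.8]
tool_rot: [0.478, 0.493, -0.446, 0.574]
ft_force: [12.8, 0.7, -1.9]
gripper_width: 30.7
```

```bash
python3 - <<'E'
from h import *
s=read_state();phi,r=stat(s);torque(s)
E
```

```text
tcp [600.1 -17.5 193.8] r 57.8 phi -81.9 Ftan 12.8 Frad 1.1 jaw 8.4 j6 -0.22 w 30.7 t 28.7167 tau [ 0.14 -1.87  0.13]
Mz hub 0.761 Nm -> F 142
```

Call:
{"fn": "move_arm", "kwargs": {"rows": [{"translation": [0, 0.004, 0], "yaw": 0}, {"translation": [0, 0.008, 0], "yaw": 0}, {"translation": [0, 0.0105, 0], "yaw": 0}, {"translation": [0, 0.0112, 0], "yaw": 0}, {"translation": [0, 0.0118, 0], "yaw": 0}, {"translation": [0, 0.012, 0], "yaw": 0}]}}

```text
time_s: 29.22
tcp_pos: [611.8, -15.9, 194.9]
tool_rot: [0.478, 0.493, -0.446, 0.574]
ft_force: [0.7, 0.9, 0.6]
gripper_width: 30.8
```

```bash
python3 - <<'E'
from h import *
s=read_state();phi,r=stat(s);torque(s)
E
```

```text
tcp [611.8 -15.9 194.9] r 59.0 phi -70.4 Ftan 0.9 Frad -0.6 jaw 8.4 j6 -0.21 w 30.8 t 29.2167 tau [ 0.02  0.05 -0.01]
Mz hub 0.028 Nm -> F -146
```

Not yet touching; creep on.

Call:
{"fn": "move_arm", "kwargs": {"rows": [{"translation": [0, 0.0007, 0], "yaw": 0}, {"translation": [0, 0.0014, 0], "yaw": 0}, {"translation": [0, 0.002, 0], "yaw": 0}, {"translation": [0, 0.002, 0], "yaw": 0}]}}

```text
time_s: 29.55
tcp_pos: [613.6, -15.6, 195.0]
tool_rot: [0.478, 0.493, -0.447, 0.574]
ft_force: [-1.2, 0.1, -0.1]
gripper_width: 30.8
```

Call:
{"fn": "move_arm", "kwargs": {"rows": [{"translation": [0, 0.0006, 0], "yaw": 0}, {"translation": [0, 0.0012, 0], "yaw": 0}, {"translation": [0, 0.0012, 0], "yaw": 0}]}}

```text
time_s: 29.8
tcp_pos: [614.7, -15.5, 195.0]
tool_rot: [0.478, 0.493, -0.447, 0.574]
ft_force: [-2.6, -0.4, -0.4]
gripper_width: 30.8
```

Call:
{"fn": "move_arm", "kwargs": {"rows": [{"translation": [0, 0.0006, 0], "yaw": 0}, {"translation": [0, 0.0012, 0], "yaw": 0}, {"translation": [0, 0.0015, 0], "yaw": 0}]}}

```text
time_s: 30.05
tcp_pos: [616.1, -15.3, 195.0]
tool_rot: [0.478, 0.493, -0.447, 0.573]
ft_force: [-3.1, -1.1, -1.1]
gripper_width: 30.6
```

Call:
{"fn": "move_arm", "kwargs": {"rows": [{"translation": [0, 0.0006, 0], "yaw": 0}, {"translation": [0, 0.0012, 0], "yaw": 0}, {"translation": [0, 0.0014, 0], "yaw": 0}]}}

```text
time_s: 30.3
tcp_pos: [617.4, -15.1, 195.1]
tool_rot: [0.478, 0.493, -0.447, 0.573]
ft_force: [-3.0, -1.2, -0.7]
gripper_width: 30.9
```

Call:
{"fn": "move_arm", "kwargs": {"rows": [{"translation": [0, -0.003, 0], "yaw": 0}, {"translation": [0, -0.0052, 0], "yaw": 0}, {"translation": [0, -0.0052, 0], "yaw": 0}, {"translation": [-0.03, -0.0052, 0.001], "yaw": 0}, {"translation": [-0.07, -0.0052, 0.003], "yaw": 0}, {"translation": [-0.11, -0.0052, 0.004], "yaw": 0}, {"translation": [-0.12, -0.0052, 0], "yaw": 0}, {"translation": [-0.12, -0.0052, -0.04], "yaw": 0}, {"translation": [-0.12, -0.0052, -0.08], "yaw": 0}, {"translation": [-0.12, -0.0052, -0.09], "yaw": 0}, {"translation": [-0.12, -0.0052, -0.09], "yaw": 0}]}}

```text
time_s: 31.22
tcp_pos: [585.8, 80.9, 308.5]
tool_rot: [0.477, 0.494, -0.446, 0.574]
ft_force: [-0.4, -0.3, -0.1]
gripper_width: 30.8
```

```bash
python3 - <<'E'
from h import *
s=read_state();print(s["time_s"],s["tcp_pos"],s["ft_force"])
w=grab_frame("wrist")[:,:,::-1];si=grab_frame("side")[:,:,::-1]
t=cv2.resize(si[120:300,220:340],(256,384),interpolation=2)
cv2.imwrite("pics/fin.png",np.hstack([w,t]))
W=cam("wrist",s)
for a in(-69,-73,-77,-81):f=np.radians(a);print(a,proj(W,[592+55*np.cos(f),39.7+55*np.sin(f),213]))
E
```

```text
31.2167 [585.80315601  80.87758609 308.54975383] [-0.42544217 -0.29882337 -0.13626298]
-69 [259.03691901 292.63180719]
-73 [254.73287253 293.57883158]
-77 [250.37738252 294.27309891]
-81 [245.98732759 294.71133531]
```

View pics/fin.png

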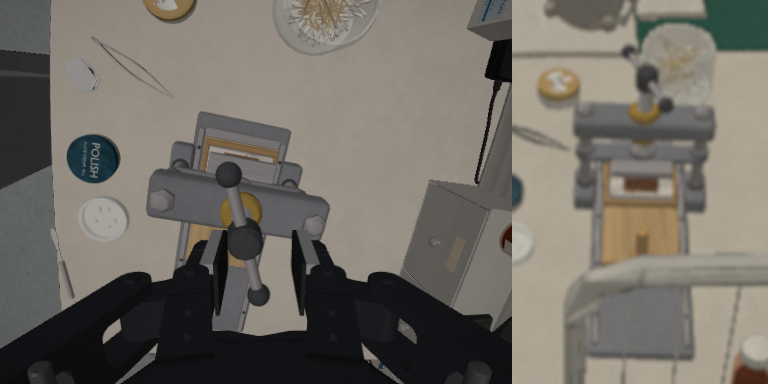

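```bash
python3 -c "
from station import *
print(hand_in())"
```

```text
the job is handed in; nothing more can be done
None
```

The tablet is clamped at an estimated 85–100 N. The job was handed in at about 31 s, with the gripper clear of everything.

- **Caul:** I laid it on the tablet with about 8 N of contact force. A wrist picture afterwards showed it centred to about 1 mm and square to within about 0.2°.
- **Carrier:** I pushed it by the peg until the force jumped from about 5.5 N to 25 N at the back stop. The final pictures show the carrier up against the stop.
- **Winding:** I turned the handle clockwise about 360° in total, changing ends twice. The sideways force at the ball stayed at the free level, 6.5–8.6 N, until the last step, when it jumped to about 13.6 N.
- **Overshoot and correction:** The 13.6 N reading meant the clamp force had reached roughly 105–140 N. I eased the handle back 3–6°. In unwinding, the ball resisted with only about 3.2 N, which corresponds to about 90 N on the platen, give or take 15 N.
- **Checks that disagreed:**
  - Estimates of the peak ranged from about 105 N (from the handle angle) to 142 N (from a noisier torque reading). I believe it stayed under 150 N, but I had no direct reading of the platen force.
  - The tool tilted about 6° during winding, with no sign that it affected the result.

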